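Rack the loaded sticks heavy end down

ROBOT

A 7-joint arm with a two-finger parallel gripper is mounted at the origin on the work surface. World frame = base frame: x ahead of the robot, y to its left, z up, the work surface at z = 0. Lengths are in m, angles in rad, forces in N, time in s.
With the tool pointing down it reaches from about 0.425 to 0.8 m from the base axis. Payload 8.3 kg.
Tool frame: the origin (TCP) lies midway between the tips of the shut fingers; the grasp point (between the pads) lies 19 mm behind it (manip.pinch_z is the distance from the TCP to the grasp point, in m); x points along the fingers, y is the direction in which the jaws open and shut, and the axes are right-handed (so a half turn about x gives the same grasp; the last joint's range is limited). The gripper opens to 85 mm and grips with 20 to 120 N. Pads are 22 mm wide; open, the fingers measure 114 mm over their backs; the gripper's body (76 mm by 85 mm) begins 54 mm behind the grasp point. The pads swing forward as they close: fully open they stand 13 mm farther back than shut.
Start: joints at [-1.222, 0.383, 0.016, 1.37, -0.006, 1.388, -0.046], TCP at [0.25, 0.573, 0.206] pointing down, gripper open.
Joint ranges: [-2.95, 2.95], [-0.25, 2.06], [-1.52, 1.56], [0.18, 2.33], [-1.44, 4.58], [0.02, 2.06], [-3.01, 3.01]. Speed limits (rad/s): [2.39, 2.39, 3.01, 3.01, 3.14, 3.14, 3.14].

INTERFACE

Orientations are given as a 3x3 rotation matrix whose columns are the frame's x, y, z axes.
In Python, from bench import monitor, grab_frame, get_calibration, manip gives the robot as it stands.
- The arm moves only by the shell command python3 -m crank 'ROWS' [FORCE]. ROWS is JSON, one flat list of numbers, 5 for each row, row after row: the opening, from -1 (shut) to 1 (fully open), so that 0 is half open, then the shift along the world's x, y, z in m, then the turn about the world's z in rad. A call has 1 to 12 rows; each row is the pose to reach, as a shift and turn from the pose commanded when the call began; what a row does not reach only later rows make up. A row lasts 1/12 s, in which the tool goes at most 41.7 mm and 7.16 degrees, less where a joint would pass 70% of its speed; a pose out of reach is approached as far as the arm can. A call with a gripper value outside its range is refused whole. The fingers move at their own pace and stop on an object; FORCE is the grip in N (left out, the last holds). Time passes only in rows, so rows that repeat a pose let the fingers close. It gives the time, the measured TCP pose, the force and the opening at its end, in the units of the state.
- monitor.read_state(): the state, without advancing time (a new reading comes with each control period).
- grab_frame(name): name is "side" or "top"; returns (picture, depth): 480x640x3 uint8, blue, green, red; 480x640 float32, m along the optical axis (not along the pixel's ray), 0 where there is no reading.
- get_calibration(name): a dict with "fov_y" (degrees; the focal length in pixels is half the picture's height over the tangent of half this angle, whatever the lens; pixels are square), "cx", "cy" (the principal point, pixels), "k1" (the pictures are not rectified: a ray, as slopes to the right and down, at radius r is drawn at 1 + k1 r^2 times it, then the intrinsics apply), "rvec" (rotation vector, rad) and "tvec" (3), from world to camera coordinates, as OpenCV has them. Camera axes: x right, y down, z forward; pixel columns grow to the right and rows downward; lengths in m; the calibration is good to about 2 mm. A picture is of the moment at which its call begins. get_calibration takes no time and is no camera call.
- manip.close_job(): hands the job in, once; it reports no verdict.
The state is a dict: "time_s": time; "q": joint angles; "joint_vel": joint speeds; "joint_torque": joint torques, N m; "tool_pos": TCP position; "tool_rot": TCP orientation; "ft_force": force on the tool from outside, world axes, zero at the start; "torque": the same for the moment, N m; "opening": opening from 0.0 (shut) to 1.0 (fully open).
Only numpy, scipy, OpenCV 4.12 (cv2) and the standard library are available. Lean on these libraries where they do the work, as an engineer would, in place of code of your own. Each camera call takes 0.05 s, during which the arm holds its last target. There are 200 camera calls.

TASK

Take the stray burnisher out of the sloping rack and lay it flat on the bench top, and put every loaded stick lying on the jeweller's bench away in the rack: each goes heavy end down the slope, in the narrowest lane that takes it, flat on the deck and down close to the foot stop. Which end is heavy does not show: lift a stick by its middle and feel or see which way it tips. Do not tip over the glass jar or the burr block.

Things in the scene. Friction and masses are not known exactly. Their poses are not given: they have to be found in the camera images.
- deck: sloping beech deck of the fixed stick rack, 280 mm wide (y), 190 mm long (x). Origin on its surface at the middle, 85 mm above the bench. x points down the 25 degree slope, away from the robot; z is square to the deck. A foot stop 27 mm tall crosses the low end, inner face at x = +85 mm. Its four lanes run along x: see the lane points.
- stake: fixed half-round steel stake: a round bar 90 mm long (along its y), top 18 mm above the bench, on a base 50 by 90 mm. Origin under the middle of the base. A stick laid across its top by the middle tips to its heavy end.
- lane_1 (a point): middle of the floor of an open-topped lane of the deck, 24 mm wide, 14 mm deep, along the deck's x, at deck y = -99 mm. Its side fences stand only at |x| = 40 to 85 mm; the deck between, |x| < 40 mm, is bare so that fingers can reach down beside a stick. Axes as the deck's
- lane_2 (a point): middle of the floor of an open-topped lane of the deck, 31 mm wide, 14 mm deep, along the deck's x, at deck y = -33 mm. Its side fences stand only at |x| = 40 to 85 mm; the deck between, |x| < 40 mm, is bare so that fingers can reach down beside a stick. Axes as the deck's
- lane_3 (a point): middle of the floor of an open-topped lane of the deck, 38 mm wide, 14 mm deep, along the deck's x, at deck y = +33 mm. Its side fences stand only at |x| = 40 to 85 mm; the deck between, |x| < 40 mm, is bare so that fingers can reach down beside a stick. Axes as the deck's
- lane_4 (a point): middle of the floor of an open-topped lane of the deck, 45 mm wide, 14 mm deep, along the deck's x, at deck y = +99 mm. Its side fences stand only at |x| = 40 to 85 mm; the deck between, |x| < 40 mm, is bare so that fingers can reach down beside a stick. Axes as the deck's
- stick_a_mid (a point): centre of a square beech stick, 160 mm long (along its x), same brass caps on both ends; 20, 27, 34 or 41 mm square, no two present alike (the name does not tell: measure), 0.11 to 0.51 kg. Lead hidden in one end puts its mass centre about 33 mm from the middle, towards +x or -x: not to be seen, and differs from stick to stick. Any long side may be down. May be absent
- stick_b_mid (a point): centre of a square beech stick, 160 mm long (along its x), same brass caps on both ends; 20, 27, 34 or 41 mm square, no two present alike (the name does not tell: measure), 0.11 to 0.51 kg. Lead hidden in one end puts its mass centre about 33 mm from the middle, towards +x or -x: not to be seen, and differs from stick to stick. Any long side may be down. May be absent
- stick_c_mid (a point): centre of a square beech stick, 160 mm long (along its x), same brass caps on both ends; 20, 27, 34 or 41 mm square, no two present alike (the name does not tell: measure), 0.11 to 0.51 kg. Lead hidden in one end puts its mass centre about 33 mm from the middle, towards +x or -x: not to be seen, and differs from stick to stick. Any long side may be down. May be absent
- stick_d_mid (a point): centre of a square beech stick, 160 mm long (along its x), same brass caps on both ends; 20, 27, 34 or 41 mm square, no two present alike (the name does not tell: measure), 0.11 to 0.51 kg. Lead hidden in one end puts its mass centre about 33 mm from the middle, towards +x or -x: not to be seen, and differs from stick to stick. Any long side may be down. May be absent
- stick_e_mid (a point): centre of a square beech stick, 160 mm long (along its x), same brass caps on both ends; 20, 27, 34 or 41 mm square, no two present alike (the name does not tell: measure), 0.11 to 0.51 kg. Lead hidden in one end puts its mass centre about 33 mm from the middle, towards +x or -x: not to be seen, and differs from stick to stick. Any long side may be down. May be absent
- stick_f_mid (a point): centre of a square beech stick, 160 mm long (along its x), same brass caps on both ends; 20, 27, 34 or 41 mm square, no two present alike (the name does not tell: measure), 0.11 to 0.51 kg. Lead hidden in one end puts its mass centre about 33 mm from the middle, towards +x or -x: not to be seen, and differs from stick to stick. Any long side may be down. May be absent
- stick_g_mid (a point): centre of a square beech stick, 160 mm long (along its x), same brass caps on both ends; 20, 27, 34 or 41 mm square, no two present alike (the name does not tell: measure), 0.11 to 0.51 kg. Lead hidden in one end puts its mass centre about 33 mm from the middle, towards +x or -x: not to be seen, and differs from stick to stick. Any long side may be down. May be absent
- stick_h_mid (a point): centre of a square beech stick, 160 mm long (along its x), same brass caps on both ends; 20, 27, 34 or 41 mm square, no two present alike (the name does not tell: measure), 0.11 to 0.51 kg. Lead hidden in one end puts its mass centre about 33 mm from the middle, towards +x or -x: not to be seen, and differs from stick to stick. Any long side may be down. May be absent
- burnisher_mid (a point): centre of a stray burnisher lying in the widest lane: a dark wooden handle 110 mm long and 22 mm square with a short steel rod 14 mm thick, 150 mm over all along its x (rod to +x); the handle reaches 35 mm past this point on the +x side and 75 mm on the other. 0.12 kg
- jar: low glass jar with a clear lid, 64 mm across and 60 mm high, origin under its middle; a bystander behind the sticks
- burblock: blue block of burrs, 70 by 100 by 35 mm with burrs standing to 80 mm, origin under its middle; a bystander behind the sticks
Not all that is in view belongs to the job. What is shaped like the part that bears stick_c_mid but purple is not meant.

How it is judged:
At the end, for the whole second after the job is handed in: every stick present lies in the narrowest lane that takes it, flat on the deck (within 4 mm in height, 5 mm across, 0.08 rad), heavy end towards the low end and within 17 mm of the foot stop; the burnisher lies flat on the bench (centre under 22 mm up) (x of stick_a_mid in the frame of deck between -0.012 and 0.009 m and y of stick_a_mid in the frame of deck between 0.028 and 0.038 m and z of stick_a_mid in the frame of deck between 0.013 and 0.021 m and angle between the x axis of each of stick_a_mid, stick_e_mid, stick_b_mid, stick_f_mid, stick_c_mid, stick_g_mid, stick_d_mid, stick_h_mid and the x axis of deck, either way round below 0.08 rad and angle between each of stick_a, stick_e, stick_b, stick_f, stick_c, stick_g, stick_d, stick_h's own x axis and vertical above 1.8 rad and x of stick_e_mid in the frame of deck between -0.012 and 0.009 m and y of stick_e_mid in the frame of deck between 0.028 and 0.038 m and z of stick_e_mid in the frame of deck between 0.013 and 0.021 m and x of stick_b_mid in the frame of deck between -0.012 and 0.009 m and y of stick_b_mid in the frame of deck between -0.104 and -0.094 m and z of stick_b_mid in the frame of deck between 0.006 and 0.014 m and x of stick_f_mid in the frame of deck between -0.012 and 0.009 m and y of stick_f_mid in the frame of deck between -0.104 and -0.094 m and z of stick_f_mid in the frame of deck between 0.006 and 0.014 m and x of stick_c_mid in the frame of deck between -0.012 and 0.009 m and y of stick_c_mid in the frame of deck between 0.094 and 0.104 m and z of stick_c_mid in the frame of deck between 0.0165 and 0.0245 m and x of stick_g_mid in the frame of deck between -0.012 and 0.009 m and y of stick_g_mid in the frame of deck between 0.094 and 0.104 m and z of stick_g_mid in the frame of deck between 0.0165 and 0.0245 m and x of stick_d_mid in the frame of deck between -0.012 and 0.009 m and y of stick_d_mid in the frame of deck between -0.038 and -0.028 m and z of stick_d_mid in the frame of deck between 0.0095 and 0.0175 m and x of stick_h_mid in the frame of deck between -0.012 and 0.009 m and y of stick_h_mid in the frame of deck between -0.038 and -0.028 m and z of stick_h_mid in the frame of deck between 0.0095 and 0.0175 m and height (world z) of burnisher_mid below 0.022 m); the robot touches nothing.
It fails at once if the glass jar or the burr block is tipped over (angle between any of jar, burblock's own z axis and vertical above 0.6 rad).
Of stick_a, stick_e only 1 to 1 are there at a start; the rules pass over those that are not, and their reading is None.
Of stick_b, stick_f only 1 to 1 are there at a start; the rules pass over those that are not, and their reading is None.
Of stick_c, stick_g only 1 to 1 are there at a start; the rules pass over those that are not, and their reading is None.
Of stick_d, stick_h, brush only 1 to 1 are there at a start; the rules pass over those that are not, and their reading is None.
At some moment in a run one of stick_a, stick_b, stick_c, stick_d, stick_e, stick_f, stick_g, stick_h may be knocked a few centimetres aside while the robot is not near it.
Once in a run the grip may slacken for a moment while it holds something.
It also fails if it takes over 210 s, if anything falls off the work surface, if the arm or the gripper's body presses on something with over 40 N, if the wrist force passes 120 N, or if a joint passes its speed limit or range.

## Working session

There is one attempt and no reset: what is moved stays moved. The work goes in short steps, Python scripts to look and compute and a shell command to move; the robot and the scene stay as the last step left them, time stands still between calls to the robot, and variables do not carry over. Pictures are saved under pics/ and viewed, about 12 in all and at most 16, crops included, and the job is handed in when it is done.

```bash
ls; mkdir -p pics
cat > h.py <<'E'
import numpy as np, cv2
from bench import monitor, grab_frame, get_calibration, manip
def cal(n):
    c=get_calibration(n); f=240/np.tan(np.radians(c["fov_y"])/2)
    R=cv2.Rodrigues(np.array(c["rvec"],float))[0]; t=np.array(c["tvec"],float)
    K=np.array([[f,0,c["cx"]],[0,f,c["cy"]],[0,0,1]]); return K,c["k1"],R,t
def cloud(n,depth):
    K,k1,R,t=cal(n); v,u=np.mgrid[0:480,0:640].astype(float)
    x=(u-K[0,2])/K[0,0]; y=(v-K[1,2])/K[1,1]; a,b=x.copy(),y.copy()
    for _ in range(20):
        s=1+k1*(a*a+b*b); a=x/s; b=y/s
    P=np.stack([a*depth,b*depth,depth],-1)
    W=(P-t)@R; W[depth<=0]=np.nan; return W
def proj(n,p):
    K,k1,R,t=cal(n); c=np.atleast_2d(p)@R.T+t; a=c[:,:2]/c[:,2:]
    s=1+k1*(a**2).sum(1,keepdims=True); return (a*s)*K[0,0]+K[:2,2]
def shot(n,name=None):
    im,d=grab_frame(n)
    if name: cv2.imwrite(f"pics/{name}.png",im)
    return im,cloud(n,d)
E
python3 - <<'E'
from h import *
for n in("top","side"):
    im,W=shot(n,n+"0"); np.save(f"/tmp/{n}0.npy",W)
    K,k,R,t=cal(n); print(n,K[0,0],k,"cam at",-R.T@t,"fwd",R[2], "right",R[0])
s=monitor.read_state(); print(s); print(manip.pinch_z)
E
```

```text
pics
top 486.61264175454295 -0.0139976078205968 cam at [ 0.26301108 -0.01379646  1.18475742] fwd [ 0.18340557  0.00679077 -0.98301388] right [ 0.01357916 -0.99989823 -0.00437388]
side 576.8089643210023 -0.08196259858862275 cam at [ 0.21563047 -0.99181345  1.07575124] fwd [ 0.17764611  0.68545761 -0.70610886] right [ 0.97083229 -0.23947002  0.01178009]
{'time_s': 0.1, 'q': array([-1.22186778,  0.38415841,  0.01635695,  1.37104208, -0.00629952,
        1.38820343, -0.04651997]), 'joint_vel': array([ 0.00063696, -0.00267633, -0.00094285, -0.00132235,  0.00057959,
       -0.00081122, -0.00130946]), 'joint_torque': array([ 3.49123053e-03, -6.29124713e+01,  8.47972613e-01, -3.72758710e+01,
        1.68595748e-02,  1.05069697e-02, -6.48369064e-05]), 'tool_pos': array([0.24993537, 0.57230677, 0.20467923]), 'tool_rot': array([[-6.87715084e-04,  4.00229760e-01,  9.16414571e-01],
       [-1.62267786e-03,  9.16413135e-01, -4.00230350e-01],
       [-9.99998447e-01, -1.76229008e-03,  1.92128323e-05]]), 'ft_force': array([-0.33899627, -0.83564319, -0.13317107]), 'torque': array([-0.03875123,  0.02333326,  0.01653564]), 'opening': 1.0025224887708195}
0.0187
```

View pictures.

View pics/top0.png

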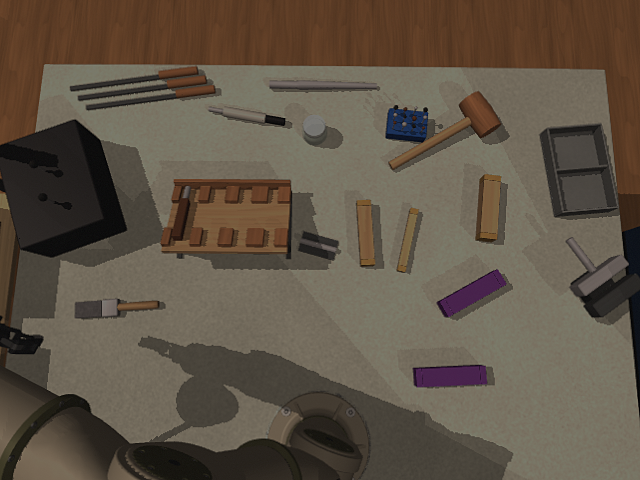

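View pics/side0.png

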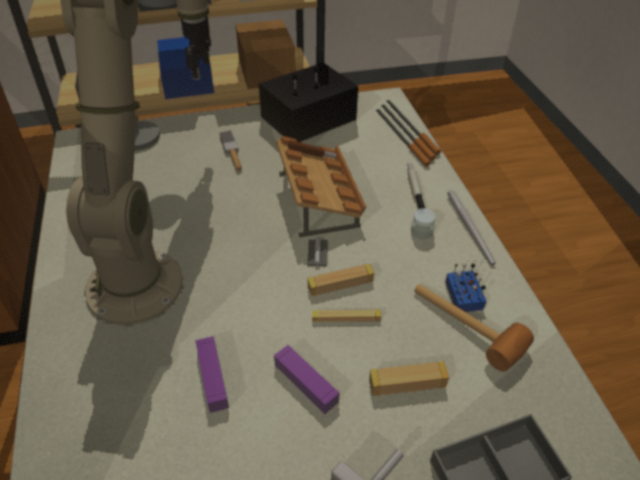

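Top view: three beech sticks at (366,233), (409,240) and (488,208), purple decoys, the rack with the burnisher in its left lane at (182,212), the stake at (318,244), the jar at (314,129) and the burr block at (407,123). The fourth item is the brush, so three sticks are present. Next I measure them.

```bash
cat >> h.py <<'E'
def sticks(W,im):
    """beech blobs on the bench: raised, beech-coloured, away from the rack"""
    hsv=cv2.cvtColor(im,cv2.COLOR_BGR2HSV); z=W[...,2]
    m=((z>0.012)&(z<0.2)&(hsv[...,0]<30)&(hsv[...,1]>60)).astype(np.uint8)
    n,l,s,c=cv2.connectedComponentsWithStats(m)
    out=[]
    for i in range(1,n):
        if s[i,4]<150: continue
        P=W[l==i]; zt=np.percentile(P[:,2],90); T=P[abs(P[:,2]-zt)<0.006]
        r=cv2.minAreaRect((T[:,:2]*1000).astype(np.float32)); out.append((c[i].round(),s[i,4],round(zt*1000,1),np.round(r[0],1),np.round(r[1],1),round(r[2],1)))
    return out
E
python3 - <<'E'
from h import *
im=cv2.imread("pics/top0.png"); W=np.load("/tmp/top0.npy")
print("bench z",np.nanmedian(W[300:340,200:400,2]))
for o in sticks(W,im): print(*o)
# deck plane: beech pixels in the rack
reg=np.zeros((480,640),bool); reg[205:225,195:288]=1
P=W[reg]; c=np.median(P,0); u,s,vt=np.linalg.svd(P-P.mean(0),full_matrices=False); n=vt[2]*np.sign(vt[2][2])
print("deck patch",P.mean(0),"n",n,"slope",np.degrees(np.arccos(n[2])),"dir",np.degrees(np.arctan2(n[1],n[0])),"rms",s[2]/len(P)**.5)
for nm,(u,v) in dict(jar=(314,129),burr=(407,123),stake=(318,244),stL=(303,240),stR=(335,249)).items(): print(nm,W[v,u].round(3))
# rack raised pixels
reg[:]=0; reg[170:262,155:298]=1; m=reg&(W[...,2]>0.03)
Q=W[m]; print("rack rect",cv2.minAreaRect((Q[:,:2]*1000).astype(np.float32)),"z range",Q[:,2].min(),Q[:,2].max())
big=cv2.resize(im[160:270,150:350],(800,440),interpolation=cv2.INTER_CUBIC); cv2.imwrite("pics/rack0.png",big)
E
```

```text
bench z 4.624426279391716e-05
[178.  72.] 316 24.7 [920.1 379.8] [ 20.5 101.4] 7.4
[186.  81.] 325 24.9 [892.8 355.5] [ 22.4 101. ] 9.0
[195.  91.] 323 24.8 [867.2 331. ] [20.8 99.9] 7.2
[458. 126.] 1991 66.2 [ 800.4 -396.6] [100.6  48.4] 30.9
[488. 208.] 1351 44.1 [ 561.2 -410. ] [ 42.3 161.8] 83.4
[229. 217.] 8925 125.3 [462.4 212.8] [277.8  74. ] 89.8
[365. 233.] 970 37.2 [ 495.6 -107.2] [159.5  34.8] 3.6
[407. 240.] 549 23.4 [ 481.5 -211.4] [ 20.4 160.2] 77.1
[138. 306.] 313 21.4 [311.8 435. ] [17.7 99.2] 6.1
[321. 421.] 2521 152.6 [60.6 -1.8] [ 41.2 130.7] 4.7Traceback (most recent call last):
  File "<stdin>", line 7, in <module>
    u, s, vh = gufunc(a, signature=signature)
               ~~~~~~^^^^^^^^^^^^^^^^^^^^^^^^
    raise LinAlgError("SVD did not converge")
numpy.linalg.LinAlgError: SVD did not converge
```

Run:
```python
from h import *
im=cv2.imread("pics/top0.png"); W=np.load("/tmp/top0.npy")
reg=np.zeros((480,640),bool); reg[204:226,197:286]=1; reg&=np.isfinite(W[...,2])
P=W[reg]
for _ in range(4):
    c=P.mean(0); u,s,vt=np.linalg.svd(P-c,full_matrices=False); n=vt[2]*np.sign(vt[2][2]); d=(P-c)@n; P=P[abs(d)<0.005]
print("deck patch",c,"n",n,"slope",np.degrees(np.arccos(n[2])),"dir",np.degrees(np.arctan2(n[1],n[0])),"rms",d.std(),len(P))
# foot/top of the deck: frame vectors
phi=np.arctan2(n[1],n[0]); a=np.radians(25)
X=np.array([np.cos(a)*np.cos(phi),np.cos(a)*np.sin(phi),-np.sin(a)]); 
reg[:]=0; reg[165:262,155:298]=1; reg&=np.isfinite(W[...,2])&(W[...,2]>0.03)
Q=W[reg]; r=cv2.minAreaRect((Q[:,:2]*1000).astype(np.float32)); print("rack rect",r,np.percentile(Q[:,2],[1,99]))
for nm,(u,v) in dict(jar=(314,129),burr=(407,123),stake=(318,244),stL=(303,240),stR=(335,249)).items(): print(nm,W[v-2:v+3,u-2:u+3].reshape(-1,3).mean(0).round(3))
big=cv2.resize(im[160:270,150:350],(800,440),interpolation=cv2.INTER_CUBIC); cv2.imwrite("pics/rack0.png",big)
```

```text
deck patch [0.52297745 0.18523476 0.08235519] n [0.42899513 0.00253399 0.90330325] slope 25.40428013088761 dir 0.3384309432485563 rms 0.001689357149435226 1944
rack rect ((519.92333984375, 213.3231201171875), (188.41268920898438, 279.01318359375), 0.512790858745575) [0.05067718 0.13342194]
jar [0.746 0.019 0.061]
burr [ 0.771 -0.212  0.045]
stake [0.467 0.006 0.016]
stL [0.476 0.043 0.017]
stR [ 0.456 -0.036  0.01 ]
```

View pics/rack0.png

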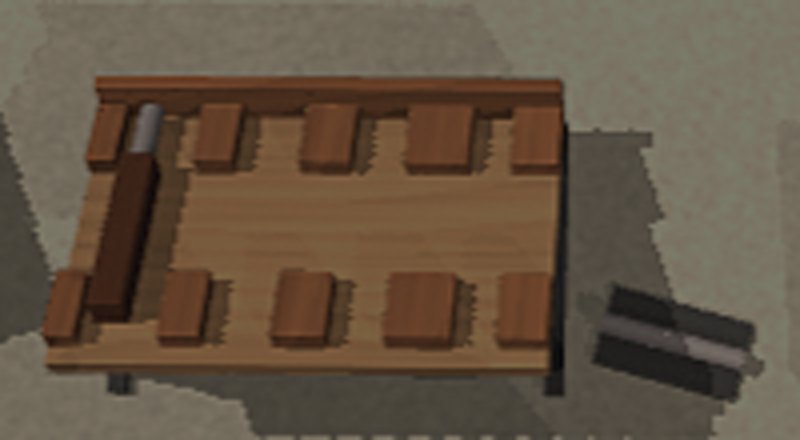

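```bash
cat >> h.py <<'E'
def dframe(c,yaw):
    a=np.radians(25); X=np.array([np.cos(a)*np.cos(yaw),np.cos(a)*np.sin(yaw),-np.sin(a)]); Y=np.array([-np.sin(yaw),np.cos(yaw),0]); return np.array(c),np.stack([X,Y,np.cross(X,Y)],1)
LANES={1:(-.099,.024),2:(-.033,.031),3:(.033,.038),4:(.099,.045)}
E
python3 - <<'E'
from h import *
from scipy.optimize import differential_evolution
PS=[]
W=np.load("/tmp/top0.npy"); Q=W[165:262,190:298].reshape(-1,3); PS.append(Q[np.isfinite(Q).all(1)&(Q[:,2]>.03)])
def hm(D):
    x,y=D[:,0],D[:,1]; fence=(abs(x)>.04)&(abs(x)<.085)
    for ly,w in LANES.values(): fence&=abs(y-ly)>w/2
    h=np.where(fence,.014,0.); h=np.where(x>.085,.027,h); h=np.where((abs(x)>.095)|(abs(y)>.14),9,h); return h
def cost(p,Q):
    o,R=dframe([p[0],p[1],.085+p[3]],p[2]); D=(Q-o)@R; return np.minimum(abs(D[:,2]-hm(D)),.008).mean()
for Q in PS:
    r=differential_evolution(cost,[(.49,.54),(.19,.235),(-.06,.06),(-.006,.006)],args=(Q,),seed=1,maxiter=60); print(r.x.round(4),r.fun,len(Q))
r0=r.x
np.save("/tmp/deck.npy",r0)
# side view
im=cv2.imread("pics/side0.png"); W=np.load("/tmp/side0.npy"); o,R=dframe([r0[0],r0[1],.085+r0[3]],r0[2]); D=(W-o)@R
m=(abs(D[...,0])<.11)&(abs(D[...,1])<.16)&(abs(D[...,2])<.05)&(D[...,1]<.07); Q=W[m]
r=differential_evolution(cost,[(.49,.54),(.19,.235),(-.06,.06),(-.006,.006)],args=(Q,),seed=1,maxiter=60); print("side",r.x.round(4),r.fun,len(Q))
# burnisher, stake, sticks
W=np.load("/tmp/top0.npy"); D=(W-o)@R
im=cv2.imread("pics/top0.png"); g=im.max(2)
m=(D[...,0]>-.1)&(D[...,0]<.084)&(abs(D[...,1]-.099)<.021)&(D[...,2]>.008)&(D[...,2]<.04)
B=D[m]; print("burn rect deck",cv2.minAreaRect((B[:,:2]*1000).astype(np.float32)),B[:,2].max())
Hn=B[B[:,2]>.017]; print("handle",cv2.minAreaRect((Hn[:,:2]*1000).astype(np.float32)))
for n in("top","side"):
    W=np.load(f"/tmp/{n}0.npy"); m=(W[...,2]>.006)&(W[...,2]<.03)&(abs(W[...,0]-.466)<.07)&(abs(W[...,1]-.003)<.07)
    S=W[m]; print("stake",cv2.minAreaRect((S[:,:2]*1000).astype(np.float32)),np.percentile(S[:,2],95))
    for c,l in(((495,-107),34),((481,-211),20),((561,-410),41)):
        z=W[...,2]; m=(abs(W[...,0]-c[0]/1e3)<.1)&(abs(W[...,1]-c[1]/1e3)<.045)&(abs(z-l/1e3)<.006); S=W[m][:,:2]*1000; ct,e,v=cv2.PCACompute2(S.astype(np.float32),None); r=cv2.minAreaRect(S.astype(np.float32)); v=v[0]*np.sign(v[0][0]); print(n,l,np.round(r[0],1),np.round(r[1],1),"ang",np.degrees(np.arctan2(v[1],v[0])).round(1),np.median(W[m][:,2]).round(4))
E
```

```text
[0.5149 0.2142 0.0053 0.0008] 0.0024043624065474933 7402
side [0.5104 0.2137 0.0017 0.0021] 0.003725448786047595 3815
burn rect deck ((0.27890777587890625, 105.71270751953125), (32.160797119140625, 167.72158813476562), 88.09513854980469) 0.02871043690633069
handle ((6.255973815917969, 102.65144348144531), (25.01363182067871, 155.8060760498047), 87.57057189941406)
stake ((467.41290283203125, 1.7371292114257812), (129.0374755859375, 131.97607421875), 3.743352174758911) 0.02008736924286851Traceback (most recent call last):
  File "<stdin>", line 29, in <module>
IndexError: index 1 is out of bounds for axis 0 with size 1
```

```bash
python3 -m crank '[1,0.257,-0.257,0,0.41, 1,0.257,-0.257,0,0.41, 1,0.257,-0.257,0,0.41, 1,0.257,-0.257,0,0.41, 1,0.257,-0.257,0,0.41, 1,0.257,-0.257,0,0.41, 1,0.257,-0.257,0,0.41, 1,0.257,-0.257,0,0.41, 1,0.257,-0.257,0,0.41, 1,0.257,-0.257,0,0.41, 1,0.257,-0.257,0,0.41, 1,0.257,-0.257,0,0.41]' 40
python3 - <<'E'
from h import *
im,W=shot("top","t1")
s=monitor.read_state(); print(s["q"].round(2),s["tool_pos"].round(4),np.degrees(np.arctan2(s["tool_rot"][1,1],s["tool_rot"][0,1])))
im,W=shot("side","s1")
im=cv2.imread("pics/top0.png"); W=np.load("/tmp/top0.npy"); o,R=dframe([.514,.214,.085],.004); D=(W-o)@R
hsv=cv2.cvtColor(im,cv2.COLOR_BGR2HSV)
m=(abs(D[...,0])<.084)&(abs(D[...,1]-.102)<.03)&(D[...,2]>.004)&(D[...,2]<.035)&(hsv[...,2]<75)&(hsv[...,1]>80)
m=cv2.morphologyEx(m.astype(np.uint8),cv2.MORPH_OPEN,np.ones((3,3)))>0
B=D[m]; print(len(B),np.percentile(B,[2,50,98],axis=0).round(4),np.polyfit(B[:,0],B[:,1],1))
E
```

```text
time_s: 1.1
tool_pos: [0.5065, 0.3162, 0.2051]
tool_rot: [[-0.001, 0.002, 1.0], [0.0, 1.0, -0.002], [-1.0, 0.0, -0.001]]
ft_force: [-1.1, 0.4, -0.5]
opening: 0.999
[-0.71  0.32  0.13  1.46 -0.04  1.37  0.99] [0.5059 0.3171 0.2052] 90.01561175387033
514 [[-0.0697  0.0928  0.0065]
 [-0.0233  0.1018  0.0221]
 [ 0.0421  0.1209  0.0261]] [-0.0146133   0.10267822]
```

```bash
python3 -m crank '[1,0,0,-0.04,0, 1,0,0,-0.08,0, 1,0,0,-0.107,0, 1,0,0,-0.107,0, 1,0,0,-0.107,0, -1,0,0,-0.107,0, -1,0,0,-0.107,0, -1,0,0,-0.107,0, -1,0,0,-0.107,0, -1,0,0,-0.107,0, -1,0,0,-0.107,0, -1,0,0,-0.107,0]' 40
python3 -m crank '[-1,0,0,0,0, -1,0,0,0,0, -1,0,0,0.03,0, -1,0,0,0.06,0, -1,0,0,0.10,0, -1,0,0,0.12,0, -1,0,0,0.12,0, -1,0,0,0.12,0]'
python3 - <<'E'
from h import *
im,W=shot("side","s2"); cv2.imwrite("pics/s2c.png",cv2.resize(im[60:260,180:440],(780,600)))
print(monitor.read_state()["ft_force"],monitor.read_state()["torque"])
E
```

```text
time_s: 2.2
tool_pos: [0.5072, 0.3158, 0.0989]
tool_rot: [[0.0, 0.002, 1.0], [0.0, 1.0, -0.002], [-1.0, 0.0, 0.0]]
ft_force: [0.6, -0.0, 0.2]
opening: 0.01
time_s: 2.87
tool_pos: [0.5079, 0.3162, 0.2203]
tool_rot: [[0.003, 0.002, 1.0], [0.002, 1.0, -0.002], [-1.0, 0.002, 0.003]]
ft_force: [0.1, -0.0, -1.0]
opening: 0.0
[-0.19785003  0.02890929 -0.05553444] [ 0.01796312  0.02278785 -0.00043389]
```

View pics/s2c.png

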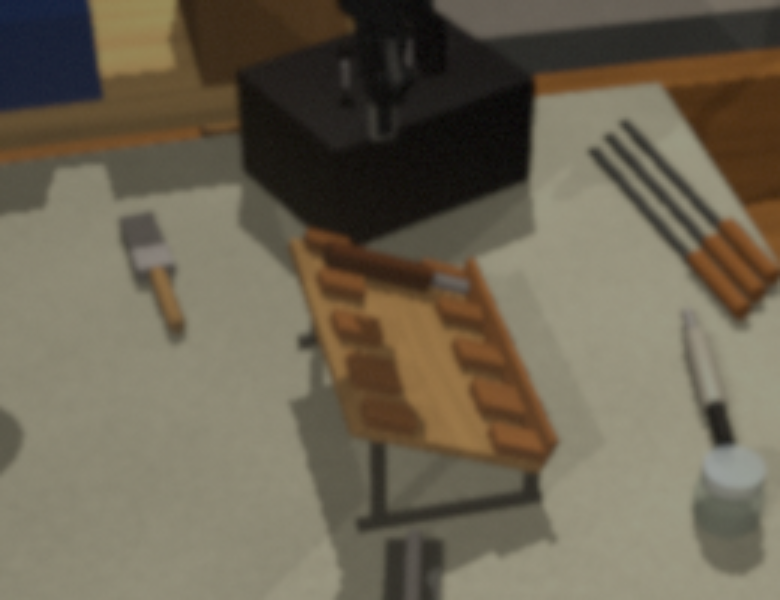

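```bash
cat >> h.py <<'E'
def burn(n="side"):
    im,W=shot(n); o,R=dframe([.514,.214,.085],.004); D=(W-o)@R
    hsv=cv2.cvtColor(im,cv2.COLOR_BGR2HSV)
    m=(abs(D[...,0])<.084)&(abs(D[...,1]-.102)<.03)&(D[...,2]>.004)&(D[...,2]<.035)&(hsv[...,2]<75)&(hsv[...,1]>80)
    m=cv2.morphologyEx(m.astype(np.uint8),cv2.MORPH_OPEN,np.ones((3,3)))>0
    B=D[m]; print(n,len(B),np.percentile(B,[2,50,98],axis=0).round(4),np.polyfit(B[:,0],B[:,1],1))
    for a in(-.06,-.04,-.02,0,.02,.04):
        b=B[abs(B[:,0]-a)<.01]; print(a,len(b),np.percentile(b,[5,50,95],axis=0)[:,1:].round(4).tolist() if len(b) else "")
E
python3 - <<'E'
from h import *
burn("side"); burn("top")
im,W=shot("top","t2"); cv2.imwrite("pics/t2c.png",cv2.resize(im[150:270,120:300],(780,520),interpolation=cv2.INTER_CUBIC))
E
```

```text
side 232 [[-0.0737  0.0915  0.0048]
 [-0.0241  0.0967  0.0146]
 [ 0.0319  0.111   0.0241]] [-0.02786403  0.09668817]
-0.06 47 [[0.0926, 0.0068], [0.0966, 0.0145], [0.103, 0.023]]
-0.04 39 [[0.093, 0.0072], [0.096, 0.0135], [0.101, 0.024]]
-0.02 42 [[0.0908, 0.0051], [0.0955, 0.0143], [0.1003, 0.0235]]
0 40 [[0.0921, 0.0061], [0.0965, 0.0165], [0.1026, 0.0238]]
0.02 36 [[0.0929, 0.0061], [0.0968, 0.0152], [0.101, 0.0232]]
0.04 10 [[0.095, 0.006], [0.0975, 0.0114], [0.0997, 0.0205]]
top 511 [[-0.0687  0.0926  0.0062]
 [-0.0241  0.1019  0.0218]
 [ 0.0412  0.1208  0.026 ]] [0.01233397 0.10310996]
-0.06 135 [[0.0932, 0.007], [0.1025, 0.0204], [0.1197, 0.0244]]
-0.04 93 [[0.0928, 0.0091], [0.1006, 0.022], [0.1195, 0.0258]]
-0.02 81 [[0.093, 0.0114], [0.1015, 0.0223], [0.1135, 0.0253]]
0 82 [[0.0927, 0.0133], [0.1008, 0.0222], [0.1124, 0.0254]]
0.02 66 [[0.093, 0.0159], [0.1013, 0.0227], [0.1119, 0.0256]]
0.04 53 [[0.0938, 0.0062], [0.1062, 0.0218], [0.1257, 0.0252]]
```

View pics/t2c.png

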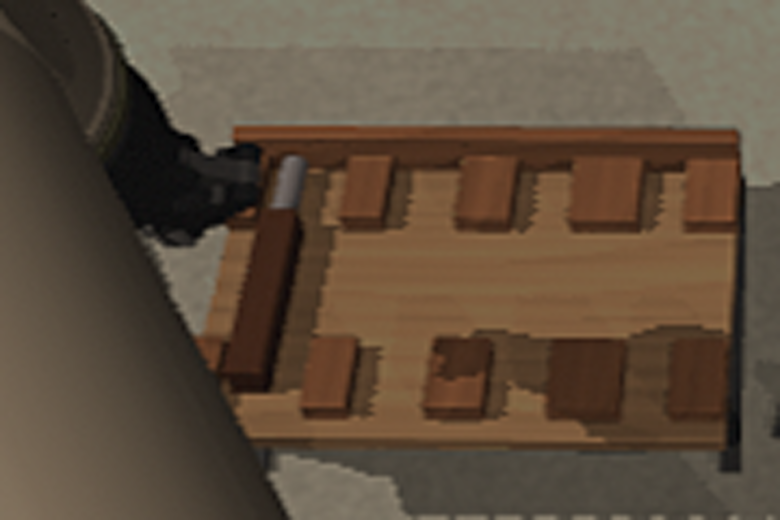

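Run:
```python
from h import *
p=monitor.read_state()["tool_pos"]; print(p)
for n in("top","side"):
    im,W=shot(n); u,v=proj(n,p)[0]; print(n,u,v)
    D=W-p; m=(abs(D[...,0])<.12)&(abs(D[...,1])<.12)&(W[...,2]>.17)&(W[...,2]<.27); Q=W[m]; print(len(Q))
    for z in(.18,.2,.21,.22,.23,.24,.25,.26):
        q=Q[abs(Q[:,2]-z)<.005]
        if len(q): print(z,len(q),q.min(0).round(3),q.max(0).round(3))
    vv,uu=int(v),int(u); cv2.circle(im,(uu,vv),1,(0,255,0),-1); cv2.imwrite(f"pics/{n}3c.png",cv2.resize(im[max(vv-60,0):vv+60,max(uu-70,0):uu+70],(700,600)))
```

```text
[0.50642473 0.31534102 0.21699455]
top 166.3257651567728 206.3373887108025
40
0.24 2 [0.5   0.309 0.244] [0.502 0.309 0.244]
0.25 11 [0.498 0.302 0.249] [0.504 0.329 0.255]
0.26 18 [0.497 0.302 0.256] [0.502 0.321 0.264]
side 307.436553824395 114.88117190933349
70
0.24 2 [0.508 0.309 0.242] [0.509 0.314 0.245]
0.25 20 [0.491 0.301 0.245] [0.513 0.324 0.255]
0.26 33 [0.492 0.3   0.255] [0.513 0.322 0.265]
```

View pics/side3c.png

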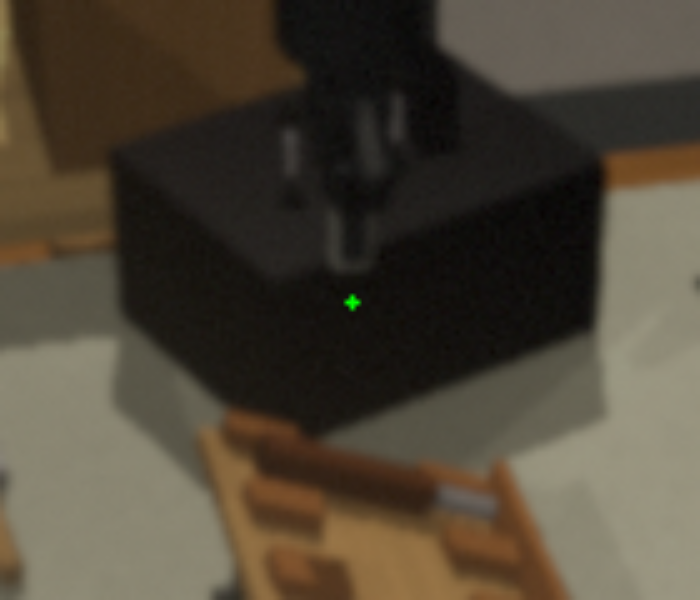

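```bash
python3 -m crank '[0,-0.002,0.001,-0.04,0, 0,-0.002,0.001,-0.08,0, 0,-0.002,0.001,-0.11,0, 0,-0.002,0.001,-0.12,0, 0,-0.002,0.001,-0.124,0, 0,-0.002,0.001,-0.128,0, 0,-0.002,0.001,-0.128,0, 0,-0.002,0.001,-0.128,0]' 40
python3 -m crank '[0,0,0,-0.002,0, 0,0,0,-0.004,0, 0,0,0,-0.006,0, 0,0,0,-0.006,0]'
python3 - <<'E'
from h import *
im,W=shot("side"); p=monitor.read_state()["tool_pos"]; u,v=proj("side",p)[0]; print(u,v); vv,uu=int(v),int(u); cv2.circle(im,(uu,vv),1,(0,255,0),-1); cv2.imwrite("pics/s4c.png",cv2.resize(im[vv-45:vv+45,uu-60:uu+60],(800,600),interpolation=cv2.INTER_CUBIC))
E
```

```text
time_s: 3.83
tool_pos: [0.5063, 0.3175, 0.0925]
tool_rot: [[0.002, 0.002, 1.0], [0.002, 1.0, -0.002], [-1.0, 0.002, 0.002]]
ft_force: [1.0, -0.2, -0.3]
opening: 0.499
time_s: 4.17
tool_pos: [0.505, 0.3167, 0.0845]
tool_rot: [[-0.0, 0.002, 1.0], [-0.0, 1.0, -0.002], [-1.0, -0.0, -0.0]]
ft_force: [-0.0, -0.7, 0.9]
opening: 0.499
307.12680072166 154.28656727806822
```

View pics/s4c.png

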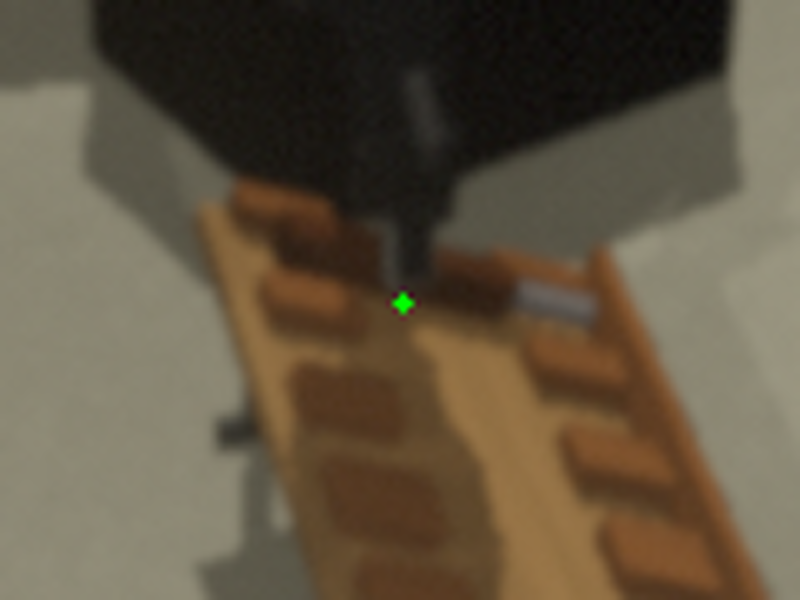

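```bash
python3 -m crank '[0,0,0,-0.002,0, -1,0,0,-0.002,0, -1,0,0,-0.002,0, -1,0,0,-0.002,0, -1,0,0,-0.002,0, -1,0,0,-0.002,0, -1,0,0,-0.002,0]' 40
python3 -m crank '[-1,0,0,0,0, -1,0,0,0,0, -1,0,0,0.03,0, -1,0,0,0.06,0, -1,0,0,0.10,0, -1,0,0,0.14,0, -1,0,0,0.14,0, -1,0,0,0.14,0]'
python3 - <<'E'
from h import *
im,W=shot("side","s5"); s=monitor.read_state(); p=s["tool_pos"]; print(s["ft_force"].round(2),s["torque"].round(3),s["opening"])
u,v=proj("side",p)[0]; vv,uu=int(v),int(u); cv2.imwrite("pics/s5c.png",cv2.resize(im[vv-70:vv+80,uu-100:uu+100],(800,600),interpolation=cv2.INTER_CUBIC))
E
```

```text
time_s: 4.8
tool_pos: [0.5051, 0.3168, 0.0826]
tool_rot: [[0.0, 0.002, 1.0], [-0.0, 1.0, -0.002], [-1.0, -0.0, 0.0]]
ft_force: [-0.3, 0.7, -0.2]
opening: 0.237
time_s: 5.47
tool_pos: [0.5064, 0.3175, 0.2255]
tool_rot: [[0.005, 0.002, 1.0], [0.003, 1.0, -0.002], [-1.0, 0.003, 0.005]]
ft_force: [-0.3, 0.6, -1.8]
opening: 0.244
[-0.7  -0.02 -2.61] [-0.067  0.092  0.011] 0.23922262834869226
```

View pics/s5c.png

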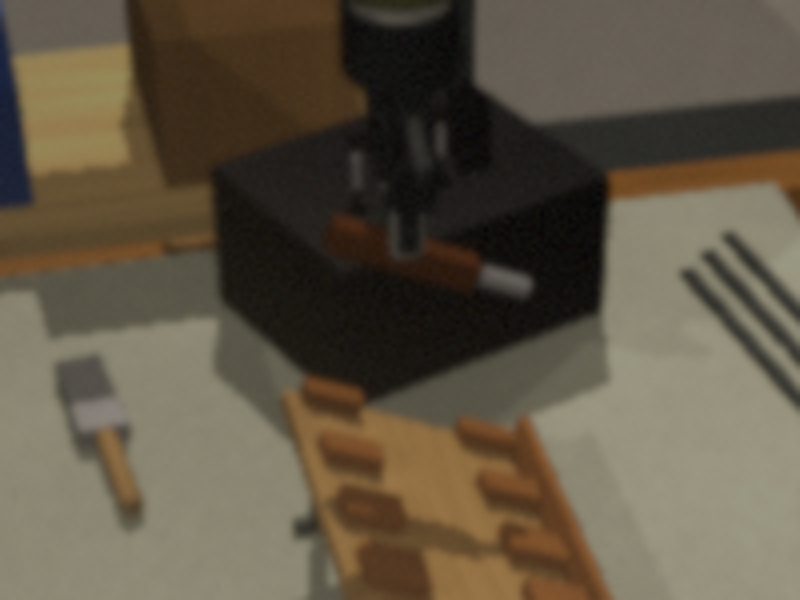

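```bash
python3 -m crank '[-1,0,-0.03,0,0, -1,0,-0.07,0,0, -1,0,-0.11,0,0, -1,0,-0.15,0,0, -1,0,-0.19,0,0, -1,0,-0.23,0,0, -1,0,-0.27,0,0, -1,0,-0.31,0,0, -1,0,-0.35,0,0, -1,0,-0.39,0,0, -1,0,-0.43,0,0, -1,0,-0.47,0,0]' 
python3 -m crank '[-1,0,-0.04,0,0, -1,0,-0.08,0,0, -1,0,-0.12,0,0, -1,0,-0.15,0,0, -1,0,-0.15,-0.03,0, -1,0,-0.15,-0.07,0, -1,0,-0.15,-0.11,0, -1,0,-0.15,-0.15,0, -1,0,-0.15,-0.18,0, -1,0,-0.15,-0.185,0]' 20
python3 -m crank '[-1,0,0,-0.005,0, -1,0,0,-0.01,0, -1,0,0,-0.015,0, -1,0,0,-0.02,0, -1,0,0,-0.025,0, -1,0,0,-0.025,0]' 20
```

```text
time_s: 6.52
tool_pos: [0.5035, -0.1548, 0.2206]
tool_rot: [[-0.003, 0.002, 1.0], [0.0, 1.0, -0.002], [-1.0, 0.0, -0.003]]
ft_force: [1.3, 0.4, -1.6]
opening: 0.237
time_s: 7.35
tool_pos: [0.4997, -0.3001, 0.0296]
tool_rot: [[-0.012, 0.002, 1.0], [0.005, 1.0, -0.002], [-1.0, 0.005, -0.012]]
ft_force: [-1.1, 0.6, -1.5]
opening: 0.238
time_s: 7.85
tool_pos: [0.5058, -0.3035, 0.0129]
tool_rot: [[0.002, 0.002, 1.0], [-0.001, 1.0, -0.002], [-1.0, -0.001, 0.002]]
ft_force: [1.0, -0.3, 1.1]
opening: 0.24
```

```bash
python3 -m crank '[-1,0,0,-0.004,0, -1,0,0,-0.008,0, -1,0,0,-0.012,0, -1,0,0,-0.012,0]' 20
python3 -m crank '[0,0,0,0,0, 0,0,0,0,0, 0,0,0,0,0, 0,0,0,0.04,0, 0,0,0,0.08,0, 0,0,0,0.12,0, 0,0,0,0.16,0, 0,0,0,0.16,0]'
python3 - <<'E'
from h import *
im,W=shot("top","t6"); 
for o in sticks(W,im): 
    if o[0][0]>340: print(*o)
im,W=shot("side","s6"); p=monitor.read_state()["tool_pos"]
cv2.imwrite("pics/s6c.png",cv2.resize(im[200:440,200:520],(800,600)))
E
```

```text
time_s: 8.18
tool_pos: [0.5051, -0.3029, -0.0002]
tool_rot: [[-0.0, 0.002, 1.0], [0.0, 1.0, -0.002], [-1.0, 0.0, -0.0]]
ft_force: [-0.4, -0.2, 1.9]
opening: 0.241
time_s: 8.85
tool_pos: [0.5084, -0.3059, 0.1695]
tool_rot: [[0.012, 0.002, 1.0], [-0.005, 1.0, -0.002], [-1.0, -0.005, 0.012]]
ft_force: [1.1, -2.1, 1.0]
opening: 0.496
[458. 126.] 1994 66.0 [ 799.6 -394.4] [100.3  50.1] 31.3
[365. 233.] 966 37.0 [ 495.5 -107.4] [159.4  34.4] 3.6
[443. 216.] 194 24.8 [ 533.2 -301.4] [22.3 64.4] 89.7
[407. 240.] 550 23.3 [ 481.  -211.3] [ 20.4 159.5] 77.1
```

View pics/s6c.png

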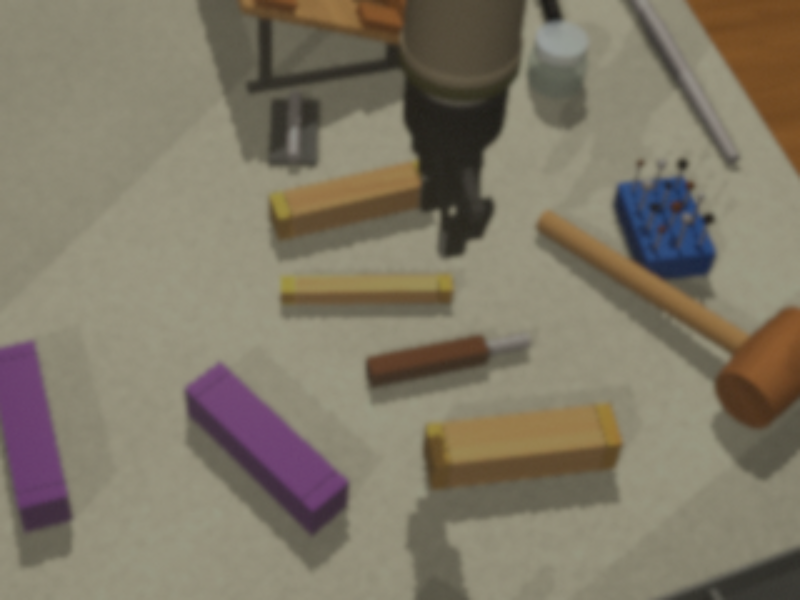

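```bash
cat >> h.py <<'E'
def feel(k=8):
    T=[];F=[]
    for _ in range(k):
        im,d=grab_frame("side"); s=monitor.read_state(); T.append(s["torque"]); F.append(s["ft_force"])
    T=np.array(T);F=np.array(F); print("torque",T.mean(0).round(4),"+-",(T.std(0)/k**.5).round(4),"force",F.mean(0).round(2),"pos",s["tool_pos"].round(4),"open",round(s["opening"],3)); return im
E
python3 -m crank '[0,-0.01,0.04,0,-0.12, 0,-0.023,0.08,0,-0.225, 0,-0.023,0.0915,0,-0.225, 0,-0.023,0.0915,-0.03,-0.225, 0,-0.023,0.0915,-0.07,-0.225, 0,-0.023,0.0915,-0.07,-0.225, 0,-0.023,0.0915,-0.07,-0.225, 0,-0.023,0.0915,-0.07,-0.225]'
python3 -c "from h import *; feel(8)"
python3 -m crank '[0,0,0,-0.03,0, 0,0,0,-0.06,0, 0,0,0,-0.085,0, 0,0,0,-0.099,0, 0,0,0,-0.099,0, -1,0,0,-0.099,0, -1,0,0,-0.099,0, -1,0,0,-0.099,0, -1,0,0,-0.099,0, -1,0,0,-0.099,0]' 20
python3 -m crank '[-1,0,0,0.02,0, -1,0,0,0.05,0, -1,0,0,0.08,0, -1,0,0,0.099,0, -1,0,0,0.099,0, -1,0,0,0.099,0]' 20
python3 - <<'E'
from h import *
im=feel(8); im,d=grab_frame("side"); W=cloud("side",d); cv2.imwrite("pics/s7.png",im); p=monitor.read_state()["tool_pos"]
hsv=cv2.cvtColor(im,cv2.COLOR_BGR2HSV); D=W-p
m=(abs(D[...,0])<.12)&(abs(D[...,1])<.05)&(abs(D[...,2])<.06)&(hsv[...,0]<30)&(hsv[...,1]>80)&(W[...,2]>.03); Q=W[m]
print(len(Q),Q[:,0].min(),Q[:,0].max(),"slope dz/dx",np.polyfit(Q[:,0],Q[:,2],1))
E
```

```text
time_s: 9.62
tool_pos: [0.4821, -0.2123, 0.0913]
tool_rot: [[-0.001, 0.226, 0.974], [-0.0, 0.974, -0.226], [-1.0, -0.001, -0.001]]
ft_force: [-0.9, 0.2, 0.6]
opening: 0.506
torque [ 0.0086  0.0105 -0.0011] +- [0.0092 0.012  0.0118] force [ 0.03 -0.26 -0.01] pos [ 0.4824 -0.2119  0.0912] open 0.5
time_s: 10.85
tool_pos: [0.4831, -0.2121, -0.0072]
tool_rot: [[0.002, 0.225, 0.974], [-0.001, 0.974, -0.225], [-1.0, -0.0, 0.002]]
ft_force: [-0.2, -0.5, 4.9]
opening: 0.218
time_s: 11.35
tool_pos: [0.483, -0.2118, 0.0917]
tool_rot: [[0.003, 0.225, 0.974], [-0.0, 0.974, -0.225], [-1.0, 0.0, 0.003]]
ft_force: [-0.1, 1.2, -1.9]
opening: 0.215
torque [ 0.0194  0.0457 -0.0126] +- [0.0141 0.0084 0.005 ] force [-0.    0.04 -1.3 ] pos [ 0.4817 -0.2116  0.0898] open 0.216
814 0.39646503895511875 0.5572201854223158 slope dz/dx [-0.0187471   0.12285128]
```

```bash
python3 -c "
from h import *
feel(20)"
```

```text
torque [-0.0003  0.041   0.0048] +- [0.0055 0.0065 0.007 ] force [ 0.12  0.24 -1.28] pos [ 0.4821 -0.2118  0.0906] open 0.218
```

```bash
python3 -m crank '[-1,0,0,0.04,0, -1,0.01,0.03,0.08,0.1, -1,0.02,0.06,0.11,0.2, -1,0.033,0.09,0.11,0.229, -1,0.033,0.13,0.11,0.229, -1,0.033,0.17,0.11,0.229, -1,0.033,0.21,0.11,0.229, -1,0.033,0.25,0.11,0.229, -1,0.033,0.29,0.11,0.229, -1,0.033,0.32,0.11,0.229, -1,0.033,0.3265,0.11,0.229, -1,0.033,0.3265,0.11,0.229]' 30
python3 -m crank '[-1,0,0,0,0, -1,0,0,0,0, -1,0,0,0,0]' 30
cat >> h.py <<'E'
def held(n="side",save=None,off=0.):
    """pose of the held stick: visible beech points near the tool"""
    im,d=grab_frame(n); W=cloud(n,d); s=monitor.read_state(); p=s["tool_pos"]; D=W-p
    if save: cv2.imwrite(f"pics/{save}.png",im)
    hsv=cv2.cvtColor(im,cv2.COLOR_BGR2HSV)
    m=(abs(D[...,0])<.11)&(abs(D[...,1])<.035)&(D[...,2]>-.035)&(D[...,2]<.06)&(hsv[...,0]<30)&(hsv[...,1]>70); Q=W[m]
    print(n,"tcp",p.round(4),"n",len(Q),"x",np.percentile(Q[:,0],[2,98]).round(4),"y",np.percentile(Q[:,1],[3,50,97]).round(4),"dz/dx",np.polyfit(Q[:,0],Q[:,2],1)[0].round(3))
    for a in np.arange(-.075,.08,.025):
        q=Q[abs(Q[:,0]-p[0]-a)<.0125]
        if len(q)>8: print(" ",a.round(3),len(q),"y",np.percentile(q[:,1],[5,50,95]).round(4),"z",np.percentile(q[:,2],[5,50,95]).round(4))
    return im,W
E
python3 - <<'E'
from h import *
held("top"); im,W=held("side","s8")
E
```

```text
time_s: 13.8
tool_pos: [0.5145, 0.1182, 0.2002]
tool_rot: [[-0.001, -0.008, 1.0], [0.0, 1.0, 0.008], [-1.0, 0.0, -0.001]]
ft_force: [-0.2, -0.2, -2.4]
opening: 0.207
time_s: 14.05
tool_pos: [0.5154, 0.1126, 0.2007]
tool_rot: [[0.0, 0.001, 1.0], [-0.001, 1.0, -0.001], [-1.0, -0.001, 0.0]]
ft_force: [0.4, -0.5, -1.3]
opening: 0.206Traceback (most recent call last):
  File "<stdin>", line 2, in <module>
  File "h.py", line 54, in held
    print(n,"tcp",p.round(4),"n",len(Q),"x",np.percentile(Q[:,0],[2,98]).round(4),"y",np.percentile(Q[:,1],[3,50,97]).round(4),"dz/dx",np.polyfit(Q[:,0],Q[:,2],1)[0].round(3))
                                            ~~~~~~~~~~~~~^^^^^^^^^^^^^^^
    return _quantile_unchecked(
        a, q, axis, out, overwrite_input, method, keepdims, weights)
    return _ureduce(a,
                    func=_quantile_ureduce_func,
    ...<5 lines>...
                    overwrite_input=overwrite_input,
                    method=method)
    r = func(a, **kwargs)
    result = _quantile(arr,
                       quantiles=q,
    ...<2 lines>...
                       out=out,
                       weights=wgt)
    slices_having_nans = np.isnan(arr[-1, ...])
                                  ~~~^^^^^^^^^
IndexError: index -1 is out of bounds for axis 0 with size 0
```

Run:
```python
from h import *
im,W=held("side","s8"); held("side")
```

```text
side tcp [0.5153 0.1131 0.2007] n 713 x [0.4302 0.5859] y [0.0975 0.1065 0.1238] dz/dx -0.017
  -0.075 116 y [0.1024 0.1077 0.124 ] z [0.2142 0.2274 0.2328]
  -0.05 116 y [0.101  0.1064 0.1225] z [0.2141 0.2278 0.2334]
  -0.025 118 y [0.1019 0.1077 0.1232] z [0.2122 0.2278 0.2406]
  0.0 100 y [0.0915 0.1032 0.1229] z [0.2115 0.2281 0.2568]
  0.025 104 y [0.1016 0.1063 0.1205] z [0.2109 0.2259 0.2307]
  0.05 110 y [0.1017 0.107  0.1209] z [0.2106 0.2262 0.2304]
  0.075 49 y [0.1012 0.107  0.1211] z [0.21   0.2253 0.2299]
side tcp [0.5153 0.1135 0.2007] n 718 x [0.4298 0.5858] y [0.0965 0.1065 0.124 ] dz/dx -0.02
  -0.075 120 y [0.1026 0.1074 0.1236] z [0.2136 0.2274 0.234 ]
  -0.05 112 y [0.1027 0.1071 0.1218] z [0.2126 0.2276 0.2331]
  -0.025 123 y [0.102  0.1065 0.1246] z [0.2132 0.2277 0.2395]
  0.0 100 y [0.0907 0.1024 0.1219] z [0.2117 0.2299 0.2557]
  0.025 106 y [0.1017 0.1071 0.1203] z [0.2119 0.2255 0.2309]
  0.05 110 y [0.1014 0.107  0.1219] z [0.2106 0.2253 0.2307]
  0.075 47 y [0.1019 0.1072 0.1213] z [0.2108 0.2248 0.2299]
```

```bash
python3 - <<'E'
from h import *
o,R=dframe([.514,.214,.085],.004)
for n in("side","top"):
    W=np.load(f"/tmp/{n}0.npy"); D=(W-o)@R
    for sx in(-1,1):
        m=(D[...,0]*sx>.045)&(D[...,0]*sx<.08)&(abs(D[...,2]-.015)<.004)&(abs(D[...,1])<.15); y=np.sort(D[m][:,1])
        h,e=np.histogram(y,np.arange(-.146,.148,.002)); h=h/np.median(h[h>3]); 
        ed=[(round(1000*e[i+1]),"up" if h[i+1]>.5 else "dn") for i in range(len(h)-1) if (h[i]>.5)!=(h[i+1]>.5)]
        print(n,sx,ed)
    m=(abs(D[...,1])<.06)&(abs(D[...,0])<.13)&(abs(D[...,2]-.027)<.004); print(" stop x",np.percentile(D[m][:,0],[5,50,95]).round(4),"med z",np.median(D[(abs(D[...,0])<.03)&(abs(D[...,1])<.07)][:,2]).round(4))
E
python3 -c "from h import *; held('side')" | head -1
```

```text
side -1 [(-144, 'up'), (-120, 'dn'), (-118, 'up'), (-114, 'dn'), (-88, 'up'), (-52, 'dn'), (-50, 'up'), (-48, 'dn'), (-22, 'up'), (12, 'dn'), (50, 'up'), (62, 'dn'), (64, 'up'), (74, 'dn'), (94, 'up'), (100, 'dn'), (128, 'up'), (130, 'dn'), (132, 'up'), (136, 'dn'), (140, 'up'), (142, 'dn')]
side 1 [(-142, 'up'), (-132, 'dn'), (-130, 'up'), (-114, 'dn'), (-90, 'up'), (-82, 'dn'), (-80, 'up'), (-60, 'dn'), (-58, 'up'), (-54, 'dn'), (-52, 'up'), (-50, 'dn'), (-22, 'up'), (-4, 'dn'), (-2, 'up'), (0, 'dn'), (2, 'up'), (12, 'dn'), (52, 'up'), (62, 'dn'), (64, 'up'), (70, 'dn'), (74, 'up'), (76, 'dn'), (96, 'up'), (108, 'dn'), (110, 'up'), (112, 'dn'), (120, 'up'), (124, 'dn'), (126, 'up'), (136, 'dn')]
 stop x [0.0808 0.0844 0.0911] med z -0.0002
top -1 [(-140, 'up'), (-112, 'dn'), (-88, 'up'), (-48, 'dn'), (-18, 'up'), (14, 'dn'), (52, 'up'), (76, 'dn'), (92, 'up'), (94, 'dn'), (118, 'up'), (138, 'dn')]
top 1 [(-140, 'up'), (-110, 'dn'), (-86, 'up'), (-48, 'dn'), (-18, 'up'), (12, 'dn'), (52, 'up'), (76, 'dn'), (96, 'up'), (102, 'dn'), (106, 'up'), (110, 'dn'), (118, 'up'), (138, 'dn')]
 stop x [0.0849 0.0892 0.0968] med z 0.0013
side tcp [0.5152 0.1138 0.2007] n 711 x [0.4299 0.5852] y [0.0956 0.1068 0.125 ] dz/dx -0.018
```

```bash
python3 -m crank '[-1,0.003,0,0,0, -1,0.003,0,-0.03,0, -1,0.003,0,-0.06,0, -1,0.003,0,-0.075,0, -1,0.003,0,-0.08,0, -1,0.003,0,-0.085,0, -1,0.003,0,-0.085,0]' 20
python3 -c "from h import *; held('side')"
python3 -m crank '[-1,0,0,-0.004,0, -1,0,0,-0.008,0, -1,0,0,-0.012,0, -1,0,0,-0.016,0, -1,0,0,-0.016,0]' 20
python3 -c "from h import *; held('side')"
```

```text
time_s: 14.83
tool_pos: [0.5184, 0.1147, 0.1156]
tool_rot: [[-0.0, -0.002, 1.0], [-0.0, 1.0, 0.002], [-1.0, -0.0, -0.0]]
ft_force: [0.6, 0.2, -0.2]
opening: 0.209
side tcp [0.5187 0.1148 0.1163] n 1127 x [0.4238 0.5865] y [0.0834 0.1081 0.1446] dz/dx -0.002
  -0.075 196 y [0.0831 0.1072 0.1464] z [0.1214 0.1343 0.1477]
  -0.05 167 y [0.0826 0.1066 0.1248] z [0.1082 0.1331 0.1476]
  -0.025 231 y [0.0862 0.1089 0.1352] z [0.0898 0.1034 0.1478]
  0.0 192 y [0.0868 0.1067 0.1426] z [0.0825 0.128  0.1715]
  0.025 107 y [0.1019 0.109  0.129 ] z [0.0825 0.1384 0.1452]
  0.05 110 y [0.1007 0.1088 0.13  ] z [0.0822 0.1385 0.1453]
  0.075 45 y [0.105  0.1078 0.1227] z [0.1257 0.1406 0.1452]
time_s: 15.3
tool_pos: [0.5176, 0.1146, 0.0988]
tool_rot: [[-0.001, -0.002, 1.0], [-0.0, 1.0, 0.002], [-1.0, -0.0, -0.001]]
ft_force: [-0.4, -0.5, -0.6]
opening: 0.207
side tcp [0.5176 0.1146 0.099 ] n 1380 x [0.4243 0.6032] y [0.0817 0.1073 0.1423] dz/dx -0.347
  -0.075 195 y [0.0821 0.107  0.1465] z [0.1221 0.1335 0.1445]
  -0.05 152 y [0.0829 0.1065 0.1468] z [0.1175 0.1275 0.1397]
  -0.025 200 y [0.0839 0.107  0.1261] z [0.0904 0.1176 0.1371]
  0.0 199 y [0.086  0.1057 0.1282] z [0.0789 0.0901 0.1508]
  0.025 226 y [0.0839 0.1079 0.1333] z [0.069  0.0775 0.1217]
  0.05 179 y [0.0831 0.1087 0.1306] z [0.0659 0.0839 0.1168]
  0.075 143 y [0.0832 0.1084 0.1359] z [0.0648 0.0717 0.1116]
```

```bash
python3 -m crank '[-1,0,0,-0.004,0, -1,0,0,-0.008,0, -1,0,0,-0.012,0, -1,0,0,-0.016,0, -1,0,0,-0.016,0]' 20
python3 -m crank '[-1,0,0,-0.003,0, -1,0,0,-0.005,0, -1,0,0,-0.005,0]' 20
python3 - <<'E'
from h import *
im,W=shot("side"); cv2.imwrite("pics/s9c.png",cv2.resize(im[120:245,260:400],(672,600),interpolation=cv2.INTER_CUBIC))
E
```

```text
time_s: 15.77
tool_pos: [0.5173, 0.1146, 0.0824]
tool_rot: [[-0.002, -0.002, 1.0], [-0.001, 1.0, 0.002], [-1.0, -0.001, -0.002]]
ft_force: [-0.2, 0.8, -1.3]
opening: 0.198
time_s: 16.02
tool_pos: [0.52, 0.1151, 0.0803]
tool_rot: [[0.004, -0.002, 1.0], [0.001, 1.0, 0.002], [-1.0, 0.001, 0.004]]
ft_force: [0.6, 0.1, 8.8]
opening: 0.197
```

View pics/s9c.png

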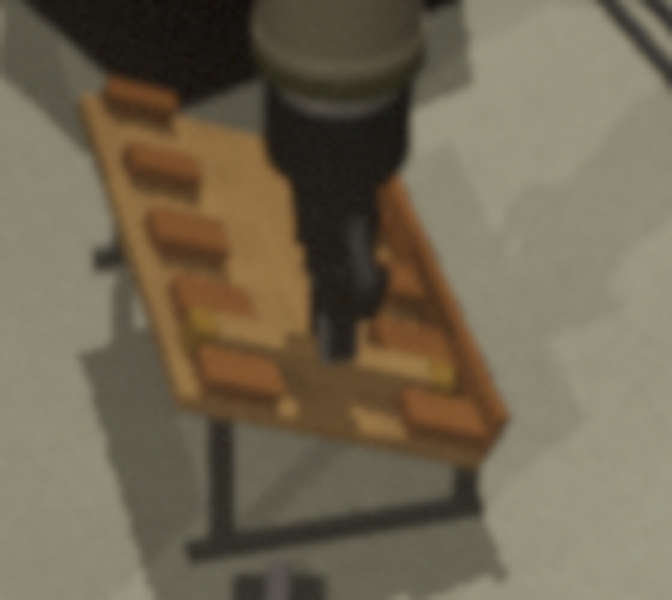

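```bash
python3 -m crank '[-0.3,0,0,0.001,0, -0.3,0,0,0.001,0, -0.3,0,0,0.001,0, -0.3,0,0,0.001,0, -0.3,0,0,0.03,0, -0.3,0,0,0.06,0, -0.3,0,0,0.10,0, -0.3,0,-0.04,0.10,0, -0.3,0,-0.08,0.1,0, -0.3,0,-0.12,0.1,0, -0.3,0,-0.16,0.1,0, -0.3,0,-0.16,0.1,0]' 20
cat >> h.py <<'E'
def inlane(k,w,n="top",c=(.514,.214,.085),yaw=.004,save=None):
    """stick of width w resting in lane k: top-face points in the deck frame"""
    im,W=shot(n,save); o,R=dframe(c,yaw); D=(W-o)@R; ly=LANES[k][0]
    m=(abs(D[...,0])<.1)&(abs(D[...,1]-ly)<LANES[k][1]/2+.004)&(abs(D[...,2]-w)<.007)
    if w<.022: 
        hsv=cv2.cvtColor(im,cv2.COLOR_BGR2HSV); m&=(hsv[...,2]>115)|(D[...,2]>.0175)
    Q=D[m]
    if len(Q)<30: print("few",len(Q)); return
    px=np.polyfit(Q[:,0],Q[:,2],1); py=np.polyfit(Q[:,0],Q[:,1],1)
    print(n,"lane",k,"n",len(Q),"x",np.percentile(Q[:,0],[1,99]).round(4),"y",np.percentile(Q[:,1],[3,97]).round(4),"ymid@0",py[1].round(4),"yaw",py[0].round(3),"top z",px[1].round(4),"tilt",px[0].round(3))
E
python3 - <<'E'
from h import *
inlane(1,.020); inlane(1,.020,"side",c=(.510,.212,.085),yaw=.002)
im,W=shot("top","t10")
for o in sticks(W,im): 
    if o[0][0]>340: print(*o)
print(monitor.read_state()["tool_pos"])
E
```

```text
time_s: 17.07
tool_pos: [0.5172, -0.0553, 0.1791]
tool_rot: [[0.001, 0.01, 1.0], [-0.004, 1.0, -0.01], [-1.0, -0.004, 0.001]]
ft_force: [-1.2, -1.0, -0.1]
opening: 0.349
top lane 1 n 556 x [-0.086   0.0915] y [-0.1084 -0.0882] ymid@0 -0.0983 yaw -0.009 top z 0.0214 tilt 0.005
side lane 1 n 263 x [-0.0874  0.0879] y [-0.1132 -0.0854] ymid@0 -0.1001 yaw -0.016 top z 0.0216 tilt 0.005
[458. 126.] 1989 66.1 [ 800.1 -395. ] [99.7 47.1] 31.2
[488. 208.] 1341 44.1 [ 561.3 -409.7] [ 43.  161.7] 83.9
[444. 227.] 432 25.2 [ 511.3 -301.5] [ 22.7 107.7] 89.7
[361. 452.] 311 17.1 [  -7.1 -101.7] [ 30.3 112.2] 72.1
[ 0.51794865 -0.04533725  0.17837173]
```

```bash
python3 -m crank '[0.4,-0.022,-0.03,0,0.06, 0.4,-0.022,-0.0625,0,0.06, 0.4,-0.022,-0.0625,-0.03,0.06, 0.4,-0.022,-0.0625,-0.06,0.06, 0.4,-0.022,-0.0625,-0.079,0.06, 0.4,-0.022,-0.0625,-0.079,0.06, 0.4,-0.022,-0.0625,-0.079,0.06]' 20
python3 - <<'E'
from h import *
feel(10)
im,W=shot("side"); hsv=cv2.cvtColor(im,cv2.COLOR_BGR2HSV)
m=(abs(W[...,0]-.495)<.12)&(abs(W[...,1]+.107)<.05)&(abs(W[...,2]-.034)<.006)&(hsv[...,0]<30)&(hsv[...,1]>60); Q=W[m]; print(len(Q),cv2.minAreaRect((Q[:,:2]*1000).astype(np.float32)))
E
python3 -m crank '[0.4,0,0,-0.03,0, 0.4,0,0,-0.06,0, 0.4,0,0,-0.085,0, 0.4,0,0,-0.098,0, 0.4,0,0,-0.098,0, -1,0,0,-0.098,0, -1,0,0,-0.098,0, -1,0,0,-0.098,0, -1,0,0,-0.098,0, -1,0,0,-0.098,0]' 30
python3 -m crank '[-1,0,0,0.02,0, -1,0,0,0.05,0, -1,0,0,0.08,0, -1,0,0,0.098,0, -1,0,0,0.098,0, -1,0,0,0.098,0]' 30
python3 - <<'E'
from h import *
feel(10); held("side","s11")
E
```

```text
time_s: 17.8
tool_pos: [0.4957, -0.1061, 0.099]
tool_rot: [[-0.003, -0.065, 0.998], [0.0, 0.998, 0.065], [-1.0, 0.0, -0.002]]
ft_force: [-0.1, 0.4, 0.3]
opening: 0.697
torque [0.0151 0.0128 0.005 ] +- [0.0109 0.0115 0.0091] force [ 0.01 -0.49  0.14] pos [ 0.4963 -0.1077  0.1   ] open 0.699
811 ((491.2374267578125, -107.54518127441406), (160.496826171875, 39.794490814208984), 3.573072910308838)
time_s: 19.18
tool_pos: [0.4973, -0.108, 0.003]
tool_rot: [[0.003, -0.062, 0.998], [-0.0, 0.998, 0.062], [-1.0, -0.0, 0.003]]
ft_force: [-1.2, -0.1, 7.4]
opening: 0.384
time_s: 19.68
tool_pos: [0.4966, -0.1076, 0.1002]
tool_rot: [[0.002, -0.062, 0.998], [0.0, 0.998, 0.062], [-1.0, 0.0, 0.002]]
ft_force: [-0.3, 0.5, -3.9]
opening: 0.384
torque [-0.0075  0.1088  0.0094] +- [0.0073 0.0101 0.0058] force [-0.05 -0.2  -3.26] pos [ 0.4959 -0.1078  0.0992] open 0.385
side tcp [ 0.496  -0.1078  0.0993] n 1237 x [0.4106 0.5671] y [-0.1289 -0.1197 -0.0912] dz/dx -0.015
  -0.075 241 y [-0.1292 -0.121  -0.0971] z [0.1017 0.1293 0.1354]
  -0.05 215 y [-0.1285 -0.1225 -0.0961] z [0.1036 0.1296 0.135 ]
  -0.025 215 y [-0.1262 -0.1216 -0.0945] z [0.1018 0.1297 0.1342]
  0.0 131 y [-0.1344 -0.1219 -0.0892] z [0.1004 0.1214 0.1451]
  0.025 137 y [-0.1246 -0.1207 -0.1111] z [0.1016 0.1212 0.1327]
  0.05 204 y [-0.1222 -0.1166 -0.0901] z [0.1011 0.1286 0.1327]
  0.075 94 y [-0.1204 -0.116  -0.0893] z [0.1    0.1285 0.1325]
```

```bash
cat >> h.py <<'E'
def tail(k,w,n="top",c=(.514,.214,.085),yaw=.004):
    im,W=shot(n); o,R=dframe(c,yaw); D=(W-o)@R; ly=LANES[k][0]
    m=(D[...,0]<0)&(D[...,0]>-.16)&(abs(D[...,1]-ly)<w/3)&(abs(D[...,2]-w)<.005); x=D[m][:,0]
    print(n,"lane",k,"tail end x",np.sort(x)[:8].round(4),"(-0.08 - offset)",len(x))
E
python3 -m crank '[-1,0,0,0.04,0, -1,0,0.03,0.08,0, -1,0.01,0.07,0.11,-0.03, -1,0.02,0.11,0.11,-0.06, -1,0.024,0.15,0.11,-0.06, -1,0.024,0.19,0.11,-0.06, -1,0.024,0.23,0.11,-0.06, -1,0.024,0.27,0.11,-0.06, -1,0.024,0.31,0.11,-0.06, -1,0.024,0.34,0.11,-0.06, -1,0.024,0.3545,0.11,-0.06, -1,0.024,0.3545,0.11,-0.06]' 30
python3 -m crank '[-1,0,0,0,0, -1,0,0,0,0, -1,0,0,0,0]' 30
python3 - <<'E'
from h import *
tail(1,.02); tail(1,.02,"side",c=(.510,.212,.085),yaw=.002); held("side","s12")
E
```

```text
time_s: 21.23
tool_pos: [0.5183, 0.2527, 0.2087]
tool_rot: [[-0.002, -0.01, 1.0], [0.001, 1.0, 0.01], [-1.0, 0.001, -0.002]]
ft_force: [-0.5, -0.2, -3.0]
opening: 0.385
time_s: 21.48
tool_pos: [0.5207, 0.2449, 0.2097]
tool_rot: [[0.0, 0.0, 1.0], [-0.001, 1.0, -0.0], [-1.0, -0.001, 0.0]]
ft_force: [0.5, -0.5, -2.8]
opening: 0.383
top lane 1 tail end x [-0.0877 -0.0873 -0.0871 -0.0868 -0.0862 -0.0861 -0.086  -0.0858] (-0.08 - offset) 191
side lane 1 tail end x [-0.0869 -0.0863 -0.0863 -0.086  -0.0857 -0.0853 -0.0851 -0.0845] (-0.08 - offset) 125
side tcp [0.5205 0.2455 0.2098] n 1040 x [0.4334 0.5905] y [0.2222 0.2309 0.2606] dz/dx -0.037
  -0.075 186 y [0.2256 0.2318 0.2583] z [0.2159 0.2383 0.2458]
  -0.05 161 y [0.2255 0.2315 0.2586] z [0.2153 0.2392 0.2449]
  -0.025 169 y [0.2245 0.2304 0.2583] z [0.2145 0.2387 0.2461]
  0.0 124 y [0.217  0.2279 0.2623] z [0.2117 0.2311 0.2631]
  0.025 154 y [0.2249 0.2311 0.2539] z [0.21   0.2356 0.2427]
  0.05 169 y [0.2253 0.231  0.2572] z [0.208  0.2336 0.2407]
  0.075 70 y [0.2252 0.2322 0.2569] z [0.2072 0.2347 0.2404]
```

```bash
python3 -m crank '[-1,0.002,0,-0.03,0, -1,0.002,0,-0.05,0, -1,0.002,0,-0.06,0, -1,0.002,0,-0.06,0, -1,0.002,0,-0.06,0]' 20
python3 - <<'E'
from h import *
im,W=held("side","s13")
cv2.imwrite("pics/s13c.png",cv2.resize(im[110:235,260:400],(672,600),interpolation=cv2.INTER_CUBIC))
E
```

```text
time_s: 22.05
tool_pos: [0.5222, 0.2464, 0.1499]
tool_rot: [[-0.0, -0.002, 1.0], [-0.0, 1.0, 0.002], [-1.0, -0.0, -0.0]]
ft_force: [0.4, 0.1, -2.5]
opening: 0.386
side tcp [0.5228 0.2468 0.1508] n 1212 x [0.4235 0.5911] y [0.2182 0.2337 0.2686] dz/dx 0.168
  -0.075 259 y [0.2183 0.2348 0.2675] z [0.1197 0.1674 0.1876]
  -0.05 199 y [0.2192 0.2336 0.2678] z [0.1181 0.1723 0.1866]
  -0.025 174 y [0.2274 0.234  0.2626] z [0.1531 0.1794 0.1861]
  0.0 119 y [0.2173 0.2304 0.2645] z [0.1522 0.1735 0.2065]
  0.025 152 y [0.2285 0.2339 0.2586] z [0.1512 0.1748 0.1838]
  0.05 148 y [0.2282 0.2334 0.2545] z [0.151  0.1752 0.1839]
  0.075 53 y [0.2282 0.2334 0.2609] z [0.1503 0.1755 0.1818]
```

View pics/s13c.png

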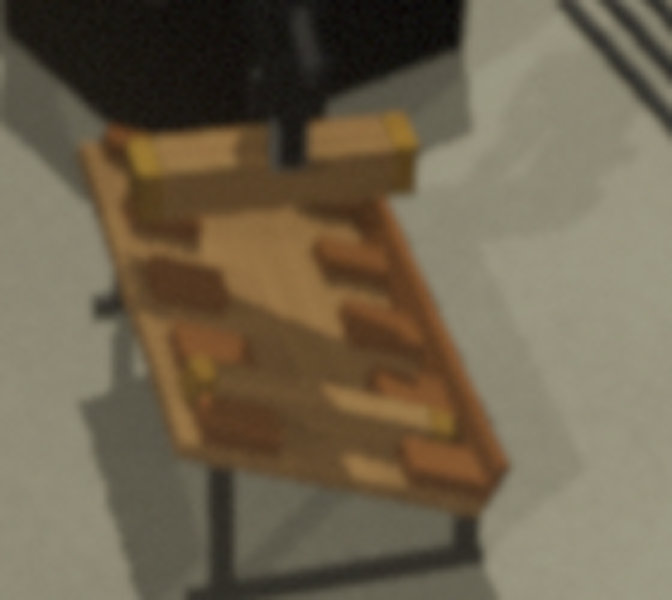

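```bash
python3 -m crank '[-1,0,0,-0.015,0, -1,0,0,-0.025,0, -1,0,0,-0.029,0, -1,0,0,-0.033,0, -1,0,0,-0.037,0, -1,0,0,-0.041,0, -1,0,0,-0.041,0]' 20
python3 -m crank '[-1,0,0,-0.004,0, -1,0,0,-0.008,0, -1,0,0,-0.012,0, -1,0,0,-0.016,0, -1,0,0,-0.019,0, -1,0,0,-0.019,0]' 20
python3 - <<'E'
from h import *
inlane(3,.034,"side",c=(.510,.212,.085),yaw=.002); tail(3,.034,"side",c=(.510,.212,.085),yaw=.002)
E
```

```text
time_s: 22.68
tool_pos: [0.5222, 0.2467, 0.1083]
tool_rot: [[-0.0, -0.002, 1.0], [-0.0, 1.0, 0.002], [-1.0, -0.0, -0.0]]
ft_force: [1.8, 0.7, -2.6]
opening: 0.38
time_s: 23.18
tool_pos: [0.522, 0.2468, 0.0893]
tool_rot: [[-0.0, -0.002, 1.0], [-0.0, 1.0, 0.002], [-1.0, -0.0, -0.0]]
ft_force: [1.8, -0.6, -2.5]
opening: 0.383
side lane 3 n 477 x [-0.0931  0.0924] y [0.0148 0.0513] ymid@0 0.0303 yaw -0.002 top z 0.0344 tilt -0.01
side lane 3 tail end x [-0.0926 -0.0924 -0.0922 -0.092  -0.0919 -0.0916 -0.0915 -0.0915] (-0.08 - offset) 125
```

```bash
python3 -m crank '[0.05,0,0,0,0, 0.05,0,0,0,0, 0.05,0,0,0,0, 0.05,0,0,0,0, 0.05,0,0,0.03,0, 0.05,0,0,0.06,0, 0.05,0,0,0.10,0, 0.05,-0.02,-0.04,0.10,0, 0.05,-0.04,-0.08,0.1,0, 0.05,-0.04,-0.12,0.1,0, 0.05,-0.04,-0.16,0.1,0, 0.05,-0.04,-0.2,0.1,0]' 20
python3 -m crank '[0.05,0,-0.04,0,0, 0.05,0,-0.08,0,0, 0.05,0,-0.12,0,0, 0.05,0,-0.16,0,0, 0.05,0,-0.16,0,0]' 20
python3 - <<'E'
from h import *
for k,w in((3,.034),(1,.02)):
    inlane(k,w); inlane(k,w,"side",c=(.510,.212,.085),yaw=.002); tail(k,w); tail(k,w,"side",c=(.510,.212,.085),yaw=.002)
im,W=shot("top","t14"); print(monitor.read_state()["tool_pos"])
for o in sticks(W,im): 
    if o[0][0]>340: print(*o)
cv2.imwrite("pics/t14c.png",cv2.resize(im[160:270,150:300],(800,587),interpolation=cv2.INTER_CUBIC))
E
```

```text
time_s: 24.28
tool_pos: [0.4815, 0.0458, 0.1901]
tool_rot: [[0.001, -0.003, 1.0], [0.001, 1.0, 0.003], [-1.0, 0.001, 0.001]]
ft_force: [1.2, -0.5, 0.5]
opening: 0.526
time_s: 24.7
tool_pos: [0.4808, -0.1221, 0.1904]
tool_rot: [[0.001, 0.009, 1.0], [-0.003, 1.0, -0.009], [-1.0, -0.003, 0.001]]
ft_force: [-0.5, -0.7, 1.3]
opening: 0.526
top lane 3 n 967 x [-0.092   0.0947] y [0.0166 0.0498] ymid@0 0.0326 yaw -0.005 top z 0.0345 tilt -0.008
side lane 3 n 327 x [-0.0932  0.007 ] y [0.0154 0.0505] ymid@0 0.0298 yaw -0.023 top z 0.0351 tilt 0.006
top lane 3 tail end x [-0.0937 -0.0926 -0.0923 -0.0915 -0.0911 -0.0907 -0.0905 -0.0905] (-0.08 - offset) 353
side lane 3 tail end x [-0.0934 -0.0928 -0.0924 -0.0921 -0.0921 -0.092  -0.092  -0.0917] (-0.08 - offset) 148
top lane 1 n 547 x [-0.0855  0.0888] y [-0.108  -0.0881] ymid@0 -0.0983 yaw -0.009 top z 0.0214 tilt 0.004
side lane 1 n 216 x [-0.0869  0.0874] y [-0.1115 -0.0851] ymid@0 -0.0988 yaw 0.0 top z 0.0217 tilt 0.002
top lane 1 tail end x [-0.0873 -0.0873 -0.0871 -0.0865 -0.086  -0.0858 -0.0857 -0.0854] (-0.08 - offset) 192
side lane 1 tail end x [-0.0882 -0.0876 -0.0875 -0.0874 -0.087  -0.0868 -0.0859 -0.0856] (-0.08 - offset) 115
[ 0.48228443 -0.11153927  0.18953968]
[476. 116.] 1367 67.1 [ 800.  -394.3] [100.3  47.8] 29.1
[488. 208.] 1338 44.1 [ 561.2 -409.8] [ 42.8 161.3] 83.7
[444. 227.] 429 25.3 [ 511.2 -301.4] [ 22.8 107.8] 89.8
```

View pics/t14c.png

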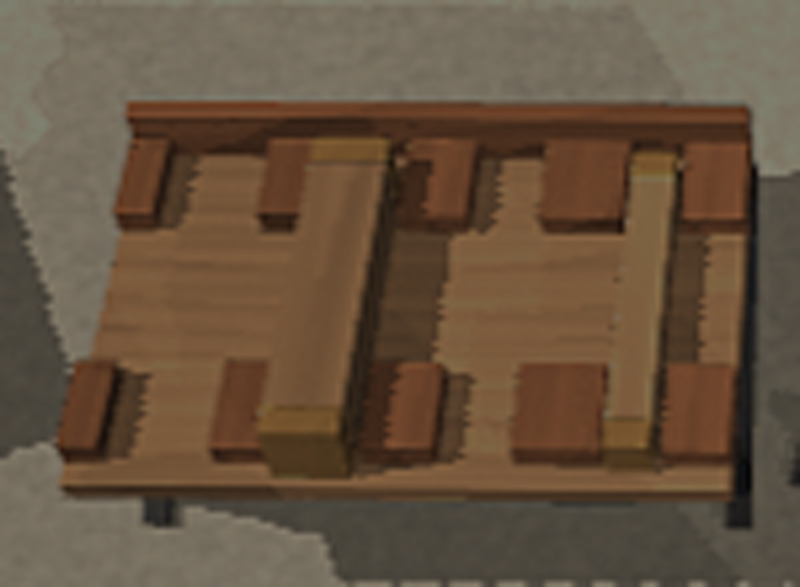

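```bash
python3 -m crank '[-1,-0.02,0.04,0,0, -1,-0.04,0.08,0,0, -1,-0.05,0.12,0,0, -1,-0.064,0.16,0,0, -1,-0.064,0.2,0,0, -1,-0.064,0.24,0,0, -1,-0.064,0.28,0,0, -1,-0.064,0.32,0,0, -1,-0.064,0.36,0,0, -1,-0.064,0.36,0,0, -1,-0.064,0.36,-0.03,0, -1,-0.064,0.36,-0.06,0]' 20
python3 -m crank '[-1,0,0,0,0, -1,0.003,0,0,0, -1,0.006,0,0,0, -1,0.009,0,0,0, -1,0.012,0,0,0, -1,0.012,0,0,0]' 20
python3 -m crank '[-1,0.002,0,0,0, -1,0.004,0,0,0, -1,0.004,0,0,0]' 20
python3 - <<'E'
from h import *
tail(3,.034,"side",c=(.510,.212,.085),yaw=.002)
E
```

```text
time_s: 26.15
tool_pos: [0.4188, 0.2496, 0.1302]
tool_rot: [[0.003, -0.005, 1.0], [0.002, 1.0, 0.005], [-1.0, 0.002, 0.003]]
ft_force: [1.0, -0.7, -1.1]
opening: 0.001
time_s: 26.65
tool_pos: [0.4316, 0.2475, 0.1309]
tool_rot: [[0.002, -0.001, 1.0], [0.001, 1.0, 0.001], [-1.0, 0.001, 0.002]]
ft_force: [0.6, -0.3, 0.3]
opening: 0.002
time_s: 26.9
tool_pos: [0.4346, 0.2473, 0.1298]
tool_rot: [[0.0, -0.002, 1.0], [0.0, 1.0, 0.002], [-1.0, 0.0, 0.0]]
ft_force: [-0.5, 0.0, 0.3]
opening: 0.001
side lane 3 tail end x [-0.1163 -0.1157 -0.1149 -0.1115 -0.1114 -0.1107 -0.1102 -0.11  ] (-0.08 - offset) 151
```

```bash
python3 -m crank '[-1,0.002,0,0,0, -1,0.004,0,0,0, -1,0.004,0,0,0]' 20
python3 - <<'E'
from h import *
def head(k,w,n,c,yaw):
    im,W=shot(n); o,R=dframe(c,yaw); D=(W-o)@R; ly=LANES[k][0]
    for lo in np.arange(-.11,-.06,.004):
        m=(abs(D[...,0]-lo)<.002)&(abs(D[...,1]-ly)<w/3); z=D[m][:,2]; print(lo.round(3),len(z),np.percentile(z,[10,50,90]).round(3) if len(z) else "")
head(3,.034,"side",(.510,.212,.085),.002)
E
```

```text
time_s: 27.2
tool_pos: [0.4385, 0.2472, 0.1296]
tool_rot: [[0.0, -0.002, 1.0], [-0.0, 1.0, 0.002], [-1.0, -0.0, 0.0]]
ft_force: [-0.5, 0.3, -0.3]
opening: 0.002
-0.11 17 [-0.147  0.039  0.05 ]
-0.106 26 [-0.143  0.04   0.062]
-0.102 20 [-0.143 -0.136  0.055]
-0.098 11 [-0.141  0.044  0.06 ]
-0.094 47 [-0.137  0.001  0.038]
-0.09 27 [-0.134  0.017  0.035]
-0.086 19 [-0.135 -0.129  0.036]
-0.082 21 [-0.134  0.014  0.037]
-0.078 18 [-0.13  -0.05   0.038]
-0.074 14 [-0.126 -0.054  0.036]
-0.07 18 [-0.126  0.028  0.038]
-0.066 13 [-0.125 -0.121  0.03 ]
-0.062 17 [-0.122  0.015  0.036]
```

```bash
python3 -m crank '[-1,-0.02,0,0,0, -1,-0.02,0,0.03,0, -1,-0.02,0,0.07,0, -1,0,-0.04,0.07,0, -1,0.02,-0.08,0.07,0, -1,0.04,-0.12,0.07,0, -1,0.06,-0.16,0.07,0, -1,0.08,-0.2,0.07,0, 0,0.1,-0.24,0.07,0, 0,0.1,-0.28,0.07,0, 0.5,0.1,-0.32,0.07,0, 1,0.1,-0.36,0.07,0]' 20
python3 -m crank '[1,0,-0.04,0,0, 1,0,-0.08,0,0, 1,0,-0.12,0,0, 1,0,-0.12,0,0]' 20
python3 - <<'E'
from h import *
inlane(3,.034); inlane(3,.034,"side",c=(.510,.212,.085),yaw=.002); tail(3,.034); tail(3,.034,"side",c=(.510,.212,.085),yaw=.002)
print(monitor.read_state()["tool_pos"])
E
```

```text
time_s: 28.25
tool_pos: [0.5381, -0.1027, 0.1994]
tool_rot: [[-0.0, -0.003, 1.0], [-0.0, 1.0, 0.003], [-1.0, -0.0, -0.0]]
ft_force: [1.7, -0.7, 0.2]
opening: 0.564
time_s: 28.58
tool_pos: [0.5351, -0.2311, 0.1998]
tool_rot: [[-0.001, 0.009, 1.0], [-0.005, 1.0, -0.009], [-1.0, -0.005, -0.001]]
ft_force: [-1.1, -1.2, -1.0]
opening: 0.996
top lane 3 n 957 x [-0.091   0.0941] y [0.0167 0.0501] ymid@0 0.0327 yaw -0.003 top z 0.0345 tilt -0.008
side lane 3 n 526 x [-0.094  0.092] y [0.0152 0.0524] ymid@0 0.0308 yaw 0.006 top z 0.0346 tilt -0.009
top lane 3 tail end x [-0.0935 -0.0931 -0.0926 -0.0919 -0.0919 -0.0917 -0.0913 -0.0911] (-0.08 - offset) 347
side lane 3 tail end x [-0.0941 -0.0935 -0.093  -0.0929 -0.0929 -0.0927 -0.0918 -0.0917] (-0.08 - offset) 138
[ 0.53822127 -0.21978956  0.19930878]
```

```bash
cat >> h.py <<'E'
def ends(k,w,n="top",c=(.514,.214,.085),yaw=.004):
    """stick ends from the yellow caps: project deck-plane-at-height-w raster of the colour picture"""
    im,_=grab_frame(n); o,R=dframe(c,yaw); ly=LANES[k][0]
    xs=np.arange(-.12,.12,.0005); ys=np.linspace(ly-w/4,ly+w/4,9)
    G=np.stack(np.meshgrid(xs,ys,indexing="ij"),-1).reshape(-1,2); P=np.c_[G,np.full(len(G),w)]@R.T+o
    uv=proj(n,P).astype(np.float32).reshape(len(xs),9,2); s=cv2.remap(im,uv[...,0],uv[...,1],cv2.INTER_LINEAR).mean(1)
    return xs,s
E
python3 - <<'E'
from h import *
for k,w in((3,.034),(1,.02)):
  for n,c,yaw in(("top",(.514,.214,.085),.004),("side",(.510,.212,.085),.002)):
    xs,s=ends(k,w,n,c,yaw)
    print(k,n); 
    for a,b in((-.106,-.058),(.05,.1)): print("  ",[(round(1000*x),*v.astype(int)) for x,v in list(zip(xs,s))[::6] if a<x<b])
E
```

```text
3 top
   [(-105, np.int64(25), np.int64(46), np.int64(64)), (-102, np.int64(26), np.int64(46), np.int64(64)), (-99, np.int64(26), np.int64(46), np.int64(64)), (-96, np.int64(25), np.int64(46), np.int64(64)), (-93, np.int64(25), np.int64(45), np.int64(62)), (-90, np.int64(31), np.int64(57), np.int64(79)), (-87, np.int64(44), np.int64(81), np.int64(113)), (-84, np.int64(44), np.int64(80), np.int64(112)), (-81, np.int64(43), np.int64(80), np.int64(113)), (-78, np.int64(40), np.int64(74), np.int64(103)), (-75, np.int64(52), np.int64(80), np.int64(109)), (-72, np.int64(55), np.int64(82), np.int64(112)), (-69, np.int64(55), np.int64(82), np.int64(112)), (-66, np.int64(55), np.int64(82), np.int64(112)), (-63, np.int64(55), np.int64(82), np.int64(112)), (-60, np.int64(55), np.int64(82), np.int64(112))]
   [(51, np.int64(58), np.int64(85), np.int64(118)), (54, np.int64(52), np.int64(77), np.int64(106)), (57, np.int64(45), np.int64(76), np.int64(106)), (60, np.int64(43), np.int64(81), np.int64(114)), (63, np.int64(44), np.int64(82), np.int64(114)), (66, np.int64(45), np.int64(84), np.int64(117
[... 4798 characters left out ...]
5), np.int64(136)), (60, np.int64(52), np.int64(99), np.int64(131)), (63, np.int64(44), np.int64(96), np.int64(129)), (66, np.int64(40), np.int64(95), np.int64(128)), (69, np.int64(40), np.int64(95), np.int64(127)), (72, np.int64(39), np.int64(89), np.int64(119)), (75, np.int64(35), np.int64(75), np.int64(102)), (78, np.int64(32), np.int64(61), np.int64(88)), (81, np.int64(31), np.int64(56), np.int64(86)), (84, np.int64(31), np.int64(57), np.int64(89)), (87, np.int64(31), np.int64(59), np.int64(92)), (90, np.int64(33), np.int64(62), np.int64(96)), (93, np.int64(36), np.int64(67), np.int64(104)), (96, np.int64(41), np.int64(74), np.int64(114)), (99, np.int64(51), np.int64(83), np.int64(120))]
```

```bash
python3 -m crank '[1,0,-0.04,0,-0.06, 1,0.01,-0.08,0,-0.112, 1,0.023,-0.12,0,-0.112, 1,0.023,-0.16,0,-0.112, 1,0.023,-0.19,0,-0.112, 1,0.023,-0.19,0,-0.112, 1,0.023,-0.19,-0.03,-0.112, 1,0.023,-0.19,-0.06,-0.112, 1,0.023,-0.19,-0.08,-0.112, 1,0.023,-0.19,-0.08,-0.112, 1,0.023,-0.19,-0.08,-0.112]' 30
python3 - <<'E'
from h import *
feel(10); s=monitor.read_state(); print(np.degrees(np.arctan2(s["tool_rot"][1,1],s["tool_rot"][0,1])))
W=shot("side")[1]
m=(abs(W[...,0]-.56)<.12)&(abs(W[...,1]+.41)<.05)&(abs(W[...,2]-.041)<.006); Q=W[m]; print(len(Q),cv2.minAreaRect((Q[:,:2]*1000).astype(np.float32)))
E
```

```text
time_s: 29.9
tool_pos: [0.561, -0.4094, 0.1188]
tool_rot: [[-0.002, 0.108, 0.994], [0.002, 0.994, -0.108], [-1.0, 0.001, -0.002]]
ft_force: [0.3, 0.0, 0.8]
opening: 0.999
torque [-0.0061 -0.0031  0.0007] +- [0.0116 0.0085 0.0079] force [0.12 0.17 0.15] pos [ 0.5611 -0.411   0.1201] open 1.003
83.71008184648446
1382 ((557.931884765625, -409.70135498046875), (45.19367218017578, 161.49081420898438), 83.88066101074219)
```

```bash
python3 -m crank '[1,0,0,-0.03,0, 1,0,0,-0.06,0, 1,0,0,-0.09,0, 1,0,0,-0.105,0, 1,0,0,-0.11,0, 1,0,0,-0.11,0]' 40
python3 -m crank '[1,0,0,-0.004,0, 1,0,0,-0.008,0, 1,0,0,-0.008,0, -1,0,0,-0.008,0, -1,0,0,-0.008,0, -1,0,0,-0.008,0, -1,0,0,-0.008,0, -1,0,0,-0.008,0, -1,0,0,-0.008,0]' 40
python3 -m crank '[-1,0,0,0.02,0, -1,0,0,0.05,0, -1,0,0,0.08,0, -1,0,0,0.098,0, -1,0,0,0.098,0, -1,0,0,0.098,0]' 40
python3 - <<'E'
from h import *
feel(10); held("side","s15")
E
```

```text
time_s: 30.95
tool_pos: [0.5601, -0.4102, 0.008]
tool_rot: [[-0.003, 0.11, 0.994], [0.001, 0.994, -0.11], [-1.0, 0.001, -0.003]]
ft_force: [-0.3, -0.7, -0.3]
opening: 1.0
time_s: 31.7
tool_pos: [0.5613, -0.4112, 0.0023]
tool_rot: [[0.001, 0.11, 0.994], [-0.001, 0.994, -0.11], [-1.0, -0.001, 0.001]]
ft_force: [-0.7, 0.2, 4.5]
opening: 0.459
time_s: 32.2
tool_pos: [0.561, -0.4108, 0.0993]
tool_rot: [[0.0, 0.11, 0.994], [-0.0, 0.994, -0.11], [-1.0, -0.0, 0.0]]
ft_force: [-0.7, 0.4, -5.3]
opening: 0.468
torque [ 0.0251  0.1251 -0.0073] +- [0.0059 0.0128 0.0104] force [-0.16  0.12 -4.43] pos [ 0.5608 -0.4108  0.0991] open 0.469
side tcp [ 0.5609 -0.4108  0.0993] n 1870 x [0.477  0.6321] y [-0.4368 -0.4207 -0.3869] dz/dx -0.01
  -0.075 378 y [-0.4233 -0.4116 -0.3846] z [0.106  0.1361 0.1411]
  -0.05 352 y [-0.4264 -0.4158 -0.387 ] z [0.1067 0.1373 0.1411]
  -0.025 354 y [-0.4293 -0.42   -0.3903] z [0.1051 0.1372 0.1406]
  0.0 163 y [-0.4397 -0.4177 -0.389 ] z [0.1023 0.1362 0.1425]
  0.025 133 y [-0.4345 -0.4318 -0.4055] z [0.1004 0.1187 0.1395]
  0.05 330 y [-0.4367 -0.4297 -0.399 ] z [0.1038 0.1368 0.1407]
  0.075 160 y [-0.4382 -0.4272 -0.4007] z [0.1054 0.1365 0.1401]
```

```bash
python3 -m crank '[-1,0,0,0.03,0, -1,-0.005,0.02,0.07,0.03, -1,-0.01,0.05,0.11,0.07, -1,-0.015,0.085,0.12,0.113, -1,-0.02,0.12,0.12,0.113, -1,-0.03,0.155,0.12,0.113, -1,-0.03,0.19,0.12,0.113, -1,-0.03,0.225,0.12,0.113, -1,-0.03,0.26,0.12,0.113, -1,-0.03,0.295,0.12,0.113, -1,-0.03,0.33,0.12,0.113, -1,-0.03,0.33,0.12,0.113]' 25
python3 -m crank '[-1,0,0.035,0,0, -1,0,0.07,0,0, -1,0,0.105,0,0, -1,0,0.14,0,0, -1,0,0.175,0,0, -1,0,0.21,0,0, -1,0,0.245,0,0, -1,0,0.28,0,0, -1,0,0.315,0,0, -1,0,0.35,0,0, -1,0,0.38,0,0, -1,0,0.394,0,0]' 25
python3 -m crank '[-1,0,0,0,0, -1,0,0,0,0, -1,0,0,0,0, -1,0,0,0,0]' 25
python3 - <<'E'
from h import *
feel(6); held("side","s16");s=monitor.read_state(); print(np.degrees(np.arctan2(s["tool_rot"][1,1],s["tool_rot"][0,1])))
E
```

```text
time_s: 33.75
tool_pos: [0.5316, -0.0712, 0.2196]
tool_rot: [[0.0, -0.014, 1.0], [0.005, 1.0, 0.014], [-1.0, 0.005, 0.0]]
ft_force: [1.1, 0.5, -4.2]
opening: 0.463
time_s: 34.75
tool_pos: [0.5293, 0.3185, 0.2191]
tool_rot: [[-0.001, -0.009, 1.0], [0.002, 1.0, 0.009], [-1.0, 0.002, -0.001]]
ft_force: [-1.5, 0.9, -4.1]
opening: 0.467
time_s: 35.08
tool_pos: [0.5318, 0.3111, 0.2199]
tool_rot: [[0.001, -0.0, 1.0], [-0.001, 1.0, 0.0], [-1.0, -0.001, 0.001]]
ft_force: [1.0, -1.1, -3.8]
opening: 0.47
torque [-0.0026  0.1436 -0.0068] +- [0.011  0.0071 0.0134] force [ 0.06  0.22 -4.33] pos [0.5311 0.3127 0.2198] open 0.468
side tcp [0.5311 0.3128 0.2197] n 1226 x [0.4456 0.6034] y [0.2873 0.2953 0.3317] dz/dx -0.003
  -0.075 224 y [0.2895 0.2969 0.3303] z [0.2222 0.2491 0.2624]
  -0.05 200 y [0.2887 0.2955 0.3276] z [0.2224 0.2517 0.2623]
  -0.025 204 y [0.2876 0.2954 0.3271] z [0.2223 0.2546 0.2628]
  0.0 131 y [0.281  0.2936 0.3357] z [0.2204 0.2405 0.2719]
  0.025 175 y [0.2892 0.2945 0.3206] z [0.2221 0.2501 0.2618]
  0.05 194 y [0.2898 0.2953 0.3292] z [0.2231 0.2508 0.2617]
  0.075 98 y [0.2911 0.297  0.3309] z [0.2225 0.2513 0.2612]
90.16131370962029
```

```bash
python3 -m crank '[-1,-0.004,0,-0.02,0, -1,-0.004,0,-0.05,0, -1,-0.004,0,-0.075,0, -1,-0.004,0,-0.09,0, -1,-0.004,0,-0.1,0, -1,-0.004,0,-0.104,0, -1,-0.004,0,-0.108,0, -1,-0.004,0,-0.112,0, -1,-0.004,0,-0.112,0]' 20
python3 -m crank '[-1,0,0,-0.004,0, -1,0,0,-0.008,0, -1,0,0,-0.012,0, -1,0,0,-0.016,0, -1,0,0,-0.02,0, -1,0,0,-0.02,0]' 20
python3 - <<'E'
from h import *
inlane(4,.041,"side",c=(.510,.212,.085),yaw=.002)
im,W=shot("side"); cv2.imwrite("pics/s17c.png",cv2.resize(im[110:235,260:400],(672,600),interpolation=cv2.INTER_CUBIC))
E
```

```text
time_s: 36.18
tool_pos: [0.5289, 0.3132, 0.1089]
tool_rot: [[0.004, -0.002, 1.0], [0.001, 1.0, 0.002], [-1.0, 0.001, 0.004]]
ft_force: [3.6, -0.5, -0.6]
opening: 0.467
time_s: 36.68
tool_pos: [0.5263, 0.3131, 0.0866]
tool_rot: [[-0.001, -0.003, 1.0], [-0.001, 1.0, 0.003], [-1.0, -0.001, -0.001]]
ft_force: [2.9, 0.6, -1.4]
opening: 0.464
side lane 4 n 453 x [-0.0893  0.0695] y [0.0769 0.1208] ymid@0 0.095 yaw -0.011 top z 0.0423 tilt 0.012
```

View pics/s17c.png

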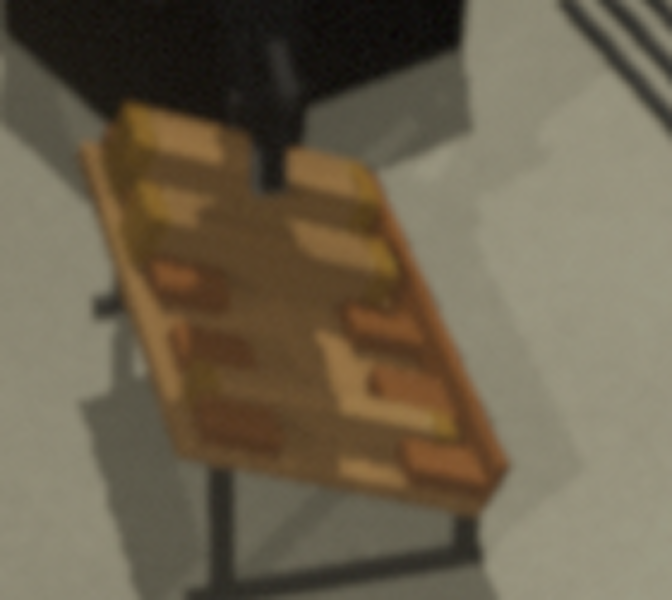

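```bash
python3 -m crank '[-1,0,0,-0.001,0, -1,0.002,0,-0.002,0, -1,0.004,0,-0.003,0, -1,0.006,0,-0.004,0, -1,0.008,0,-0.005,0, -1,0.008,0,-0.005,0]' 30
python3 - <<'E'
from h import *
inlane(4,.041,"side",c=(.510,.212,.085),yaw=.002)
E
```

```text
time_s: 37.28
tool_pos: [0.5353, 0.3131, 0.0823]
tool_rot: [[-0.0, -0.003, 1.0], [-0.0, 1.0, 0.003], [-1.0, -0.0, -0.0]]
ft_force: [0.4, 0.1, -1.3]
opening: 0.467
side lane 4 n 455 x [-0.0781  0.0799] y [0.0767 0.1218] ymid@0 0.0954 yaw -0.005 top z 0.0421 tilt 0.009
```

```bash
python3 -m crank '[0.16,0,0,0,0, 0.16,0,0,0,0, 0.16,0,0,0,0, 0.16,0,0,0,0, 0.16,0,0,0.03,0, 0.16,0,0,0.06,0, 0.16,0,0,0.10,0, 0.05,-0.006,-0.03,0.10,0, 0.05,-0.013,-0.066,0.1,0, 0.05,-0.013,-0.066,0.1,0, 0.05,-0.013,-0.066,0.1,0, 0.05,-0.013,-0.066,0.1,0]' 20
python3 - <<'E'
from h import *
s=monitor.read_state(); print(s["tool_pos"],s["opening"],np.degrees(np.arctan2(s["tool_rot"][1,1],s["tool_rot"][0,1])))
inlane(4,.041,"side",c=(.510,.212,.085),yaw=.002); inlane(3,.034,"side",c=(.510,.212,.085),yaw=.002)
E
```

```text
time_s: 38.33
tool_pos: [0.5219, 0.2474, 0.1829]
tool_rot: [[0.0, -0.003, 1.0], [0.001, 1.0, 0.003], [-1.0, 0.001, 0.0]]
ft_force: [0.1, 0.5, 0.5]
opening: 0.524
[0.5219484  0.24737054 0.1829009 ] 0.5242302665730738 90.16701617836134
side lane 4 n 520 x [-0.0795  0.0795] y [0.0784 0.1209] ymid@0 0.0965 yaw 0.002 top z 0.042 tilt 0.008
side lane 3 n 523 x [-0.0935  0.0929] y [0.0147 0.0521] ymid@0 0.0305 yaw -0.0 top z 0.0346 tilt -0.005
```

```bash
python3 -m crank '[0.05,0,0,-0.03,0, 0.05,0,0,-0.06,0, 0.05,0,0,-0.08,0, 0.05,0,0,-0.09,0, 0.05,0,0,-0.096,0, 0.05,0,0,-0.096,0, -1,0,0,-0.096,0, -1,0,0,-0.096,0, -1,0,0,-0.096,0, -1,0,0,-0.096,0, -1,0,0,-0.096,0]' 25
python3 -m crank '[-1,0.002,0,-0.001,0, -1,0.004,0,-0.002,0, -1,0.006,0,-0.003,0, -1,0.007,0,-0.0035,0, -1,0.007,0,-0.0035,0, -1,0.007,0,-0.0035,0]' 25
python3 -m crank '[0.05,0,0,0,0, 0.05,0,0,0,0, 0.05,0,0,0,0, 0.05,0,0,0,0, 0.05,0,0,0.03,0, 0.05,0,0,0.06,0, 0.05,0,0,0.10,0, 0.05,0,-0.04,0.10,0, 0.05,0,-0.08,0.1,0, 0.05,0,-0.12,0.1,0, 0.05,0,-0.16,0.1,0, 0.05,0,-0.2,0.1,0]' 25
python3 -m crank '[0.05,0,-0.04,0,0, 0.05,0,-0.08,0,0, 0.05,0,-0.12,0,0, 0.05,0,-0.16,0,0, 0.05,0,-0.2,0,0, 0.05,0,-0.2,0,0]' 25
cat >> h.py <<'E'
def report():
    for k,w in((1,.02),(3,.034),(4,.041)):
        for n,c,yaw in(("top",(.514,.214,.085),.004),("side",(.510,.212,.085),.002)):
            inlane(k,w,n,c,yaw); xs,s=ends(k,w,n,c,yaw); g=s[:,1]*1.
            i=lambda a,b:xs[(xs>a)&(xs<b)]
            d=np.gradient(cv2.GaussianBlur(g.reshape(-1,1),(1,9),0).ravel()); a=(xs>-.1)&(xs<-.07); b=(xs>.06)&(xs<.09)
            t=xs[a][np.argmax(d[a])]; f=xs[b][np.argmin(d[b])]; print("   ends",t.round(4),f.round(4),"mid",((t+f)/2).round(4),"len",(f-t).round(4))
E
python3 - <<'E'
from h import *
report(); im,W=shot("top","t18"); cv2.imwrite("pics/t18c.png",cv2.resize(im[150:280,140:500],(800,289),interpolation=cv2.INTER_CUBIC))
E
```

```text
time_s: 39.35
tool_pos: [0.5226, 0.2475, 0.0876]
tool_rot: [[0.001, -0.003, 1.0], [0.001, 1.0, 0.003], [-1.0, 0.001, 0.001]]
ft_force: [0.4, 0.4, 2.3]
opening: 0.387
time_s: 39.85
tool_pos: [0.5303, 0.2475, 0.0841]
tool_rot: [[0.002, -0.003, 1.0], [0.001, 1.0, 0.003], [-1.0, 0.001, 0.002]]
ft_force: [2.1, 1.4, 5.3]
opening: 0.385
time_s: 40.85
tool_pos: [0.5285, 0.0453, 0.1831]
tool_rot: [[-0.0, -0.004, 1.0], [0.0, 1.0, 0.004], [-1.0, 0.0, -0.0]]
ft_force: [1.0, -0.5, 0.3]
opening: 0.527
time_s: 41.35
tool_pos: [0.5267, -0.1631, 0.1834]
tool_rot: [[-0.0, 0.009, 1.0], [-0.005, 1.0, -0.009], [-1.0, -0.005, -0.0]]
ft_force: [-0.5, -0.6, 0.1]
opening: 0.524
top lane 1 n 553 x [-0.0854  0.0892] y [-0.1107 -0.0904] ymid@0 -0.1008 yaw 0.005 top z 0.0214 tilt 0.004
   ends -0.084 0.0765 mid -0.0037 len 0.1605
side lane 1 n 328 x [-0.0861  0.0702] y [-0.1132 -0.0885] ymid@0 -0.1013 yaw 0.001 top z 0.0214 tilt 0.005
   ends -0.086 0.074 mid -0.006 len 0.16
top lane 3 n 963 x [-0.0828  0.0949] y [0.0173 0.0506] ymid@0 0.0334 yaw -0.008 top z 0.0344 tilt -0.009
   ends -0.081 0.0785 mid -0.0012 len 0.1595
side lane 3 n 519 x [-0.0841  0.0926] y [0.0164 0.0525] ymid@0 0.0317 yaw -0.009 top z 0.0346 tilt -0.005
   ends -0.082 0.0755 mid -0.0032 len 0.1575
top lane 4 n 1046 x [-0.0768  0.0809] y [0.0795 0.1172] ymid@0 0.0977 yaw -0.001 top z 0.0419 tilt 0.005
   ends -0.076 0.0685 mid -0.0037 len 0.1445
side lane 4 n 506 x [-0.0788  0.0793] y [0.0782 0.1213] ymid@0 0.0963 yaw 0.004 top z 0.0421 tilt 0.009
   ends -0.079 0.0655 mid -0.0067 len 0.1445
```

View pics/t18c.png

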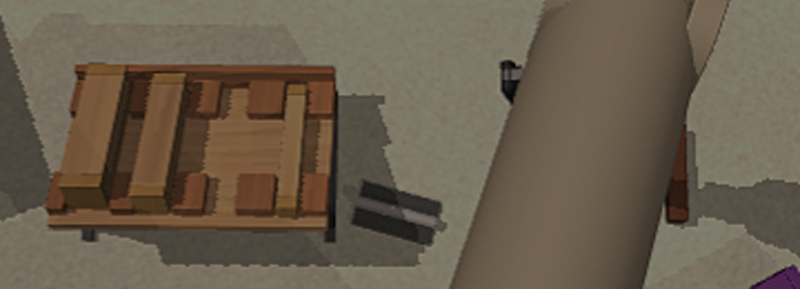

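Run:
```python
from h import *
W=shot("side","s19")[1]; m=(abs(W[...,0]-.51)<.09)&(abs(W[...,1]+.302)<.04)&(W[...,2]>.006); print("burnisher height p5,50,95",np.percentile(W[m][:,2],[5,50,95]).round(3),len(W[m]))
print(manip.close_job())
```

```text
burnisher height p5,50,95 [0.008 0.02  0.026] 714
the job is handed in; nothing more can be done
None
```

The burnisher now lies flat on the bench and all three sticks are in the rack. I handed the job in at about 41 s of the 210 s. There were only three sticks (20, 34 and 41 mm); the brush stood in for the 27 mm one.

| Stick | Lane | Distance along slope (limit −12 to +9 mm) | Distance off lane centre (limit 5 mm) |
|---|---|---|---|
| 20 mm | 1 | −4 to −6 mm | about 2 mm |
| 34 mm | 3 | −1 to −3 mm | about 1 mm |
| 41 mm | 4 | about +1 to +2 mm | 1 to 3 mm |

- **Flatness:** tilt and yaw were at most about 0.01 rad. The top faces read within about 1.5 mm of the right height.
- **Burnisher:** its highest points were about 26 mm off the bench, which fits a 22 mm handle lying flat with depth noise.
- **Heavy ends:** I judged these from the wrist torque while each stick was lifted by its middle. All three put the mass centre about 28–33 mm towards the low end. I did not check this on the stake.

Some things went wrong or disagreed along the way:
- **First grasp:** it closed above the burnisher, because the real fingertips stand about 20 mm above the reported tool point. Going lower fixed it.
- **34 mm stick:** it first landed at −10 mm along the slope. A push from behind missed it, so I gripped it again and slid it down.
- **20 mm stick:** it shifted about 2.5 mm sideways in its lane while the robot was working elsewhere, but stayed in tolerance.
- **41 mm stick's ends:** the colour-edge check gave it a length of 145 mm, confused by the foot stop, so I used the depth extents for its row.
- **Jar and burr block:** the arm did not work near either, and I made no separate final check of them.

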